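Slide a circuit board under a lamp bridge onto an indexing turntable

TASK

First turn the small turntable by its upright post into line with the lane, clicked into its detent. Then, keeping the board carrier flat on the deck and never lifting it, push it along the lane under the low lamp bridge and draw it out on the other side, fully home against the end stop of the turntable's channel. Finally turn the turntable, with the carrier on it, a quarter turn clockwise (seen from above) until it clicks into its other, crosswise detent, and leave everything else on the bench where it is.

Things in the scene. Friction and masses are not known exactly. Their poses are not given: they have to be found in the camera images.
- station: Fixed board station with a straight lane. Origin on the bench on the lane's centre line, under the middle of the lamp bridge; x across the lane, y along it to the turntable (axis at x 0, y 120 mm), z up. Aluminium deck 150 mm wide, y -290 to +44, top at z 30. A black detent housing, 30 high, stands at x 94 to 114, y 108 to 132.
- lane_mouth (a point): Point on the deck, on the lane's centre line, at station y -98 mm, where the two steel guide walls begin (5 mm thick, 12 high): 119 mm apart here, they narrow to 77 mm between them at station y -45 and run on parallel to y +43.
- bridge (a point): Middle of the underside of the low lamp bridge, 34 mm above the deck: a grey bar across the lane, 45 mm along the lane (station y -22.5 to +22.5), 18 mm thick, so its top is 52 mm above the deck; its two feet stand at station x 51 to 65 mm either side.
- turntable (a joint): Turn of the turntable in rad, growing clockwise seen from above: 0 = its channel in line with the lane (detent), 1.571 = crosswise (detent), with stops just past them (travel -0.04 to 1.61). It stays where it is left between the detents; within about 0.1 rad of a detent a spring plunger resists (about 2 N at the post), then snaps in.
- hub (a point): Centre of the turntable's top face (29 mm over the bench, 1 mm below the deck), turning with it; at joint 0 its axes are the station's. Disc radius 82 mm. A channel runs along its y: two walls at x 38.5 to 43.5 mm either side, 12 high, flared entrance from y -66 to -50; the end stop, 54 wide and 12 high, has its face at y +66.
- post (a point): Centre of the top of the turntable's upright steel post, diameter 14 mm, 50 mm tall above the disc, at x -64, y 0 mm in the hub's frame: on the robot's side of the lane at joint 0, at the side farthest from the bridge at 1.571.
- carrier: Loose board carrier, some 300 g: dark plate 70 mm wide (x), 130 long (y), 6 thick, front corners bevelled, green circuit board on it (top at 8). Origin at the centre of its underside; it travels to its +y. Rear wall 18 high at y -65 to -59; parts up to 18 high at y -50 to -5; bare board at y 0 to 49. Home when its front edge (y 65) meets the end stop, its origin 1 mm past the hub.
- lip (a point): Middle of the top edge of the carrier's upright steel pull lip: a plate 40 mm wide (x), 6 thick, its top 26 mm above the carrier's underside, at carrier y +49 to +55 mm. It passes under the bridge.
- flux_jar: Bystander: jar, 44 mm across, 50 high. Origin at the centre of its underside.
- screwdriver: Bystander: screwdriver lying along its x, 160 mm long, about 25 high.
- spool: Bystander: empty grey spool standing upright, 48 mm across, 34 high. Origin at the centre of its underside.
- spare_board: Bystander: bare circuit board with parts, 70 x 90 mm, 20 high. Origin at the centre of its underside.
- multimeter: Bystander: black multimeter lying flat, 130 x 70 mm, 39 high. Origin at the centre of its underside.
- parts_tray: Bystander: grey compartment tray, 70 x 120 mm, 30 high. Origin at the centre of its underside.
- mouse: Bystander: black computer mouse, 105 x 60 mm, 32 high. Origin at the centre of its underside.
Mind the look-alikes: they are no part of the job. Leave any red look-alike of the carrier alone.

How it is judged:
By the outcome, as a careful person would: the job done as asked, in the order asked, and still so for the second after the job is handed in, with the robot touching nothing.
It also fails if it takes over 72 s, if anything falls off the work surface, if the arm or the gripper's body presses on something with over 40 N, if the wrist force passes 120 N, or if a joint passes its speed limit or range.

ROBOT

A 7-joint arm with a two-finger parallel gripper is mounted at the origin on the work surface. World frame = base frame: x ahead of the robot, y to its left, z up, the work surface at z = 0. Lengths are in m, angles in rad, forces in N, time in s.
With the tool pointing down it reaches from about 0.4 to 0.875 m from the base axis. Payload 6.5 kg.
Tool frame: the origin (TCP) lies on the centre line of the jaws, within the pads' length; the fingertips stand 19 mm ahead of it and the grasp point (between the pads) is the TCP; z points along the fingers, y is the line along which they close (so a half turn about z gives the same grasp; the last joint's range is limited). The gripper opens to 85 mm and grips with 20 to 120 N. Pads are 22 mm wide; open, the fingers measure 114 mm over their backs; the gripper's body (76 mm by 85 mm) begins 54 mm behind the grasp point. The pads swing forward as they close: fully open they stand 13 mm farther back than shut.
Start: joints at [1.108, 0.536, -0.004, 1.538, 0.003, 1.067, -0.071], TCP at [0.251, -0.599, 0.25] pointing down, gripper open.
Joint ranges: [-2.7, 2.7], [-0.37, 2.16], [-1.27, 1.26], [0.24, 2.4], [-1.31, 4.45], [0.19, 1.91], [-2.76, 2.76]. Speed limits (rad/s): [2.39, 2.39, 3.14, 3.14, 3.14, 3.14, 3.14].

INTERFACE

Orientations are given as a unit quaternion [w, x, y, z].
In Python, from station import ctrl, grab_frame, get_calibration, job, recognise, landmark_of gives the robot as it stands.
- The arm moves only by the tool step_arm, never from a script. Its argument "series" is a list of rows, each an object of numbers: "dx", "dy", "dz": the shift along the tool's x, y, z in units of 0.2 m (1.0 is 0.2 m); "ax", "ay", "az": the turn, a rotation vector about the tool's x, y, z in units of 90 degrees (1.0 is 90 degrees). In form: [{"dx": .., "dy": .., "dz": .., "ax": .., "ay": .., "az": ..}, ...]. A call has 1 to 5 rows; each row shifts and turns the commanded pose from where the row before left it, along the tool's axes as they then stand; what a row does not reach is not made up. A row lasts 1/10 s, in which the tool goes at most 50 mm and 8.59 degrees, less where a joint would pass 70% of its speed; a pose out of reach is approached as far as the arm can. A call with a number of a shift or a turn outside -1 to 1 is refused whole. A call with a gripper value outside its range is refused whole. "claw" is the closure, from -1 (fully open) to 1 (shut), set as the call begins (left out, the last holds). The fingers move at their own pace and stop on an object; "grip_force" is the grip in N (left out, the last holds). Time passes only in rows, so rows that do not move let the fingers close. It gives the time, the measured TCP pose, the force, the opening and the grip force at its end, in the units of the state.
- ctrl.sense(): the state, without advancing time (a new reading comes with each control period).
- grab_frame(name): name is "scene" or "top" or "wrist"; returns the picture (400x640x3 uint8, red, green, blue); there is no depth.
- get_calibration(name): a dict with "vfov" (degrees; the focal length in pixels is half the picture's height over the tangent of half this angle, whatever the lens; pixels are square), "cx", "cy" (the principal point, pixels), "k1" (the pictures are not rectified: a ray, as slopes to the right and down, at radius r is drawn at 1 + k1 r^2 times it, then the intrinsics apply), "T" (4x4, takes a point from camera to world coordinates); the wrist camera has in their place "hand_eye" (4x4, takes a point from camera to tool coordinates, whose origin is the TCP and whose axes are the flange's). Camera axes: x right, y up, looking along -z (the intrinsics and any distortion apply to the point x, -y, -z); pixel columns grow to the right and rows downward; lengths in m; the calibration is good to about 2 mm. A picture is of the moment at which its call begins: read the wrist's pose just before it. get_calibration takes no time and is no camera call.
- job.job_done(): hands the job in; it is judged then, once.
Trained networks look in the newest picture that a camera, given by its name, has taken for a name from the list of things; names that differ only in an ending like _2 or _b are one class to them, and where a whole thing is asked for, a point or a joint stands for the part that bears it (a point fixed in the world has none). Each returns a list of dicts, best first, with "conf" (0 to 1); they miss things now and then, are a little off and sometimes report something else, mostly with a low value. They report only what shows in the picture. A call takes as long as a camera call. They do not tell look-alikes from the thing itself.
- recognise(camera, target): "rect" ([left, top, right, bottom] in pixels, round what is visible of it).
- landmark_of(camera, target): "point" ([row, column] in pixels: a listed point, or the origin of a listed thing).
The state is a dict: "time_s": time; "joints": joint angles; "dq": joint speeds; "effort": joint torques, N m; "position": TCP position; "orientation": TCP orientation; "contact_force": force on the tool from outside, world axes, zero at the start; "moment": the same for the moment, N m; "finger_gap": finger opening in m; "finger_force": force on a finger pad.
Only numpy, scipy, OpenCV 4.12 (cv2) and the standard library are available. Lean on these libraries where they do the work, as an engineer would, in place of code of your own. Each camera call takes 0.05 s, during which the arm holds its last target. There are 200 camera calls.

## Working session

There is one attempt and no reset: what is moved stays moved. The work goes in short steps, Python scripts to look and compute and a tool call to move; the robot and the scene stay as the last step left them, time stands still between calls to the robot, and variables do not carry over. Pictures are saved under pics/ and viewed, at most 10 in all, crops included, and the job is handed in when it is done.

Besides the shell and the picture viewer there is one more tool, called after "Request:" in YAML: its name, and indented under it one key for each argument. step_arm: Moves the arm, as the interface text tells. Shifts and turns lie within -1 to 1; 1 stands for 0.2 m of shift or 90 degrees of turn. Its arguments: {"type":"object","properties":{"series":{"type":"array"},"claw":{"type":"number"},"grip_force":{"type":"number"}},"required":["series"]}

```bash
mkdir -p pics; ls
cat > h.py <<'E'
import numpy as np, cv2
from station import ctrl, grab_frame, get_calibration, job, recognise, landmark_of
from scipy.spatial.transform import Rotation as R
def Rq(q): return R.from_quat([q[1],q[2],q[3],q[0]])
def camT(name,s=None):
    c=get_calibration(name)
    if 'T' in c: return c,np.array(c['T'])
    T=np.eye(4);T[:3,:3]=Rq(s['orientation']).as_matrix();T[:3,3]=s['position']
    return c,T@np.array(c['hand_eye'])
def ray(name,rc,s=None):
    c,T=camT(name,s); f=200/np.tan(np.radians(c['vfov']/2))
    K=np.array([[f,0,c['cx']],[0,f,c['cy']],[0,0,1.]])
    u=np.array([rc[1]-c['cx'],rc[0]-c['cy']])/f
    x=u.copy()
    for _ in range(30): x=u/(1+c['k1']*(x@x))
    d=T[:3,:3]@np.array([x[0],-x[1],-1]); return T[:3,3],d/np.linalg.norm(d)
def proj(name,P,s=None):
    c,T=camT(name,s); f=200/np.tan(np.radians(c['vfov']/2))
    p=np.linalg.inv(T)@np.append(P,1); x=np.array([p[0],-p[1]])/-p[2]; x=x*(1+c['k1']*(x@x))
    return np.array([x[1]*f+c['cy'],x[0]*f+c['cx']])
def atz(name,rc,z,s=None):
    o,d=ray(name,rc,s); return o+d*(z-o[2])/d[2]
def tri(rays):
    A=sum(np.eye(3)-np.outer(d,d) for o,d in rays); b=sum((np.eye(3)-np.outer(d,d))@o for o,d in rays)
    return np.linalg.solve(A,b)
E
python3 - <<'E'
from h import *
ims={}
for n in ['scene','top']:
    im=grab_frame(n); cv2.imwrite(f'pics/{n}0.png',im[:,:,::-1])
    c,T=camT(n); print(n,T[:3,3].round(3),c['vfov'])
    for t in ['station','lane_mouth','bridge','hub','post','carrier','lip']:
        for l in landmark_of(n,t)[:2]: print(n,t,round(l['conf'],2),np.round(l['point'],1))
print(ctrl.sense())
E
```

```text
pics
scene [ 1.369 -0.626  0.997] 43.558112470114516
scene station 0.91 [207.6 327.3]
scene lane_mouth 0.56 [217.4 298.3]
scene bridge 0.77 [188. 328.]
scene hub 0.89 [178.9 355.3]
scene post 0.74 [160.1 358.8]
scene post 0.2 [223.8 277.5]
scene carrier 0.9 [311.1 228.8]
scene carrier 0.87 [223.7 277.4]
scene lip 0.97 [218.  213.5]
scene lip 0.95 [281.8 409.5]
top [0.503 0.008 1.139] 54.904823025297574
top station 0.59 [225.2 305.3]
top station 0.22 [235.9 496.6]
top lane_mouth 0.89 [222.6 339.8]
top bridge 0.88 [222.3 308.6]
top hub 0.67 [223.  266.3]
top hub 0.24 [146.7 378.3]
top post 0.85 [245.  247.6]
top post 0.57 [297.5 198.6]
top carrier 0.87 [219.8 367. ]
top carrier 0.87 [281.6 422.6]
top lip 0.95 [270.  411.2]
top lip 0.81 [169.  436.3]
{'time_s': 0.8, 'joints': array([ 1.10781884,  0.53637601, -0.0044013 ,  1.53795349,  0.00265035,
        1.06733308, -0.07115673]), 'dq': array([ 0.00218134, -0.00127735, -0.00156232,  0.00157238, -0.00087429,
        0.00097538, -0.00088243]), 'effort': array([ 3.97442864e-04, -5.83298171e+01,  1.04795538e+00, -2.59435290e+01,
        1.23763166e-02,  1.62768407e-03, -4.02453077e-05]), 'position': array([ 0.25116095, -0.59946824,  0.25028455]), 'orientation': array([-2.13615316e-05,  9.80375031e-01,  1.97141565e-01, -4.33752214e-05]), 'contact_force': array([-0.03122468,  0.01068836, -0.04312954]), 'moment': array([ 0.01127351, -0.00803515, -0.01197872]), 'finger_force': 0.0, 'finger_gap': 0.08558904411199345}
```

View pics/top0.png

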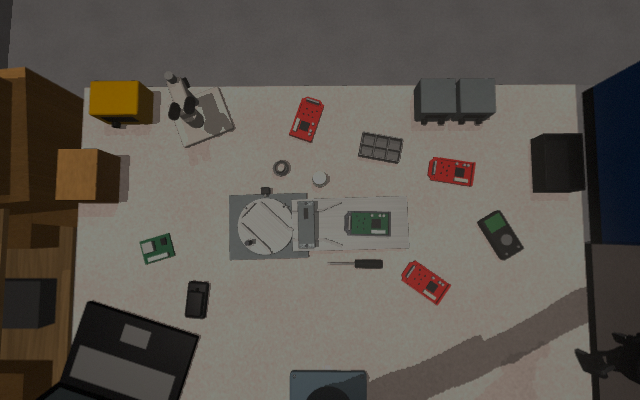

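View pics/scene0.png

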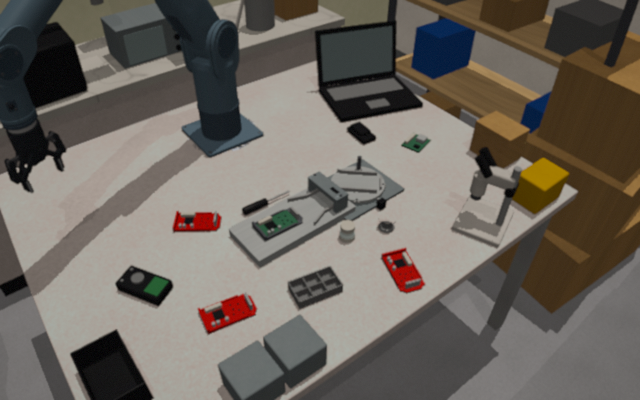

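The top view shows the lane running right to left (world +y), the carrier at about (368,223) and the bridge at (306,222). The disc is centred at (265,225) with the post at (250,243), so it is roughly 0.7 rad off line. The red carriers are decoys.

Run:
```python
from h import *
top={'lane_mouth':(222.6,339.8),'hub':(223,266.3),'bridge':(222.3,308.6),'post':(245,247.6),'carrier':(219.8,367),'station':(225.2,305.3)}
sc={'lane_mouth':(217.4,298.3),'hub':(178.9,355.3),'bridge':(188,328),'post':(160.1,358.8),'carrier':(223.7,277.4),'station':(207.6,327.3)}
z={'lane_mouth':.03,'hub':.029,'bridge':.064,'post':.079,'carrier':.03,'station':0}
for k in z: print(k,tri([ray('top',top[k]),ray('scene',sc[k])]).round(4),atz('top',top[k],z[k]).round(4),atz('scene',sc[k],z[k]).round(4))
print(get_calibration('wrist'))
```

```text
lane_mouth [ 0.5273 -0.0403  0.0114] [ 0.53  -0.035  0.03 ] [ 0.5399 -0.0557  0.03  ]
hub [0.5259 0.1697 0.0494] [0.5294 0.177  0.029 ] [0.5052 0.1821 0.029 ]
bridge [0.5307 0.0538 0.0753] [0.5302 0.0533 0.064 ] [0.5211 0.0632 0.064 ]
post [0.4677 0.2251 0.0582] [0.4679 0.2203 0.079 ] [0.488 0.207 0.079]
carrier [ 0.535  -0.1163  0.037 ] [ 0.5379 -0.1132  0.03  ] [ 0.5259 -0.1162  0.03  ]
station [ 0.5222  0.0646 -0.0123] [0.5233 0.0658 0.    ] [0.5313 0.0543 0.    ]
{'vfov': 67.11556321208174, 'cx': 317.87764653081643, 'cy': 203.9872058423197, 'k1': -0.03007199471267974, 'hand_eye': array([[ 9.21616481e-04,  9.58871401e-01,  2.83839369e-01,
         7.17790520e-02],
       [ 9.99998324e-01, -1.33277379e-03,  1.25544153e-03,
         6.48005308e-04],
       [ 1.58210065e-03,  2.83837736e-01, -9.58871022e-01,
        -1.23960152e-01],
       [ 0.00000000e+00,  0.00000000e+00,  0.00000000e+00,
         1.00000000e+00]])}
```

```bash
cat >> h.py <<'E'
import json
def plan(p,yaw,n=None,start=None,per=5,vmax=.045,wmax=8):
    """straight tool-down move to world p, yaw (deg of tool x); prints rows"""
    if start is None:
        s=ctrl.sense(); m=Rq(s['orientation']).as_matrix(); start=(s['position'],np.degrees(np.arctan2(m[1,0],m[0,0])))
    p=np.array(p,float); d=p-start[0]; dy=(yaw-start[1]+180)%360-180
    if n is None: n=int(max(1,np.ceil(np.linalg.norm(d)/vmax),np.ceil(abs(dy)/wmax)))
    rows=[];y=start[1]
    for i in range(n):
        c,s_=np.cos(np.radians(y)),np.sin(np.radians(y)); e=d/n
        # tool x=(c,s), tool y=(s,-c), z=-up
        r={'dx':(e[0]*c+e[1]*s_)/.2,'dy':(e[0]*s_-e[1]*c)/.2,'dz':-e[2]/.2,'az':-dy/n/90}
        rows.append({k:round(v,3) for k,v in r.items() if abs(v)>=.0005}); y+=dy/n
    for i in range(0,n,per): print(json.dumps(rows[i:i+per]))
    return p,yaw
E
python3 - <<'E'
from h import *
plan((.53,.09,.28),90)
E
```

```text
[{"dx": 0.154, "dy": -0.155, "dz": -0.009, "az": -0.044}, {"dx": 0.164, "dy": -0.144, "dz": -0.009, "az": -0.044}, {"dx": 0.174, "dy": -0.133, "dz": -0.009, "az": -0.044}, {"dx": 0.183, "dy": -0.12, "dz": -0.009, "az": -0.044}, {"dx": 0.191, "dy": -0.107, "dz": -0.009, "az": -0.044}]
[{"dx": 0.198, "dy": -0.094, "dz": -0.009, "az": -0.044}, {"dx": 0.204, "dy": -0.08, "dz": -0.009, "az": -0.044}, {"dx": 0.209, "dy": -0.066, "dz": -0.009, "az": -0.044}, {"dx": 0.213, "dy": -0.051, "dz": -0.009, "az": -0.044}, {"dx": 0.216, "dy": -0.037, "dz": -0.009, "az": -0.044}]
[{"dx": 0.218, "dy": -0.022, "dz": -0.009, "az": -0.044}, {"dx": 0.219, "dy": -0.007, "dz": -0.009, "az": -0.044}, {"dx": 0.219, "dy": 0.009, "dz": -0.009, "az": -0.044}, {"dx": 0.217, "dy": 0.024, "dz": -0.009, "az": -0.044}, {"dx": 0.215, "dy": 0.039, "dz": -0.009, "az": -0.044}]
[{"dx": 0.212, "dy": 0.053, "dz": -0.009, "az": -0.044}, {"dx": 0.208, "dy": 0.068, "dz": -0.009, "az": -0.044}]
```

Request:
step_arm:
  series:
    - {"dx":0.15,"dy":-0.155,"dz":-0.01,"az":-0.044}
    - {"dx":0.16,"dy":-0.145,"dz":-0.01,"az":-0.044}
    - {"dx":0.175,"dy":-0.13,"dz":-0.01,"az":-0.044}
    - {"dx":0.18,"dy":-0.12,"dz":-0.01,"az":-0.044}
    - {"dx":0.19,"dy":-0.11,"dz":-0.01,"az":-0.044}
  claw: -1

```text
$.series[0]: bad value
```

Request:
step_arm:
  series:
    - {"dx":0.2,"dy":-0.095,"dz":-0.01,"az":-0.044}
    - {"dx":0.205,"dy":-0.08,"dz":-0.01,"az":-0.044}
    - {"dx":0.21,"dy":-0.065,"dz":-0.01,"az":-0.044}
    - {"dx":0.215,"dy":-0.05,"dz":-0.01,"az":-0.044}
    - {"dx":0.215,"dy":-0.035,"dz":-0.01,"az":-0.044}

```text
$.series[0]: bad value
```

Request:
step_arm:
  series:
    - {"dx":0.22,"dy":-0.02,"dz":-0.01,"az":-0.044}
    - {"dx":0.22,"dy":-0.005,"dz":-0.01,"az":-0.044}
    - {"dx":0.22,"dy":0.01,"dz":-0.01,"az":-0.044}
    - {"dx":0.215,"dy":0.025,"dz":-0.01,"az":-0.044}
    - {"dx":0.215,"dy":0.04,"dz":-0.01,"az":-0.044}

```text
$.series[0]: bad value
```

Request:
step_arm:
  series:
    - {"dx":0.21,"dy":0.055,"az":-0.044}
    - {"dx":0.21,"dy":0.07,"az":-0.044}
    - {}

```text
$.series[0]: bad value
```

```bash
cat > look.py <<'E'
from h import *
import sys
def look(tag,names=('station','lane_mouth','bridge','hub','post','carrier','lip')):
    s=ctrl.sense(); im=grab_frame('wrist'); cv2.imwrite(f'pics/{tag}.png',im[:,:,::-1])
    print(s['time_s'],s['position'].round(4),Rq(s['orientation']).as_matrix()[:,0].round(4),s['contact_force'].round(1))
    z={'lane_mouth':.03,'hub':.029,'bridge':.064,'post':.079,'carrier':.03,'station':0,'lip':.056}
    out={}
    for t in names:
        for l in landmark_of('wrist',t)[:2]:
            print(t,round(l['conf'],2),np.round(l['point'],1),atz('wrist',l['point'],z[t],s).round(4)); out.setdefault(t,[ray('wrist',l['point'],s)[0],ray('wrist',l['point'],s)[1]])
    import pickle; pickle.dump(out,open(f'pics/{tag}.pkl','wb'))
if __name__=='__main__': look(sys.argv[1],sys.argv[2:] or ('station','lane_mouth','bridge','hub','post','carrier','lip'))
E
python3 look.py w1
```

```text
0.8 [ 0.2512 -0.5995  0.2503] [ 9.223e-01  3.865e-01 -1.000e-04] [-0.  0. -0.]
```

View pics/w1.png

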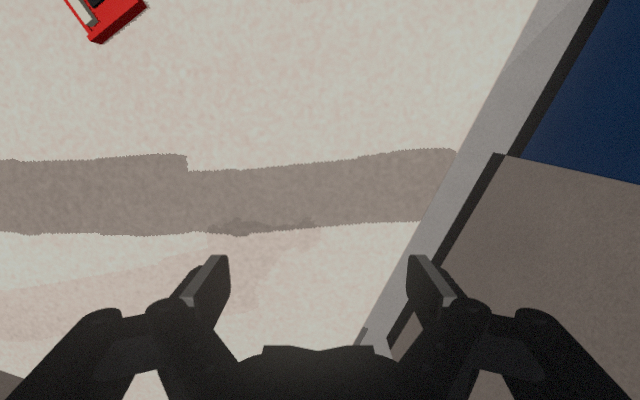

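The moves were refused, probably because every key must be present. The picture shows only bench and the gripper, with the fingers at about (215,280) and (425,280).

Request:
step_arm:
  series:
    - {"dx":0.15,"dy":-0.155,"dz":-0.01,"ax":0,"ay":0,"az":-0.044}
    - {"dx":0.16,"dy":-0.145,"dz":-0.01,"ax":0,"ay":0,"az":-0.044}
    - {"dx":0.175,"dy":-0.13,"dz":-0.01,"ax":0,"ay":0,"az":-0.044}
    - {"dx":0.18,"dy":-0.12,"dz":-0.01,"ax":0,"ay":0,"az":-0.044}
    - {"dx":0.19,"dy":-0.11,"dz":-0.01,"ax":0,"ay":0,"az":-0.044}
  claw: -1

```text
time_s: 1.7
position: [0.3317, -0.3962, 0.2606]
orientation: [0.0, 0.931, 0.364, 0.0]
contact_force: [0.4, 0.7, -0.3]
finger_gap: 0.0852
finger_force: 0.0
```

Request:
step_arm:
  series:
    - {"dx":0.2,"dy":-0.095,"dz":-0.01,"ax":0,"ay":0,"az":-0.044}
    - {"dx":0.205,"dy":-0.08,"dz":-0.01,"ax":0,"ay":0,"az":-0.044}
    - {"dx":0.21,"dy":-0.065,"dz":-0.01,"ax":0,"ay":0,"az":-0.044}
    - {"dx":0.215,"dy":-0.05,"dz":-0.01,"ax":0,"ay":0,"az":-0.044}
    - {"dx":0.215,"dy":-0.035,"dz":-0.01,"ax":0,"ay":0,"az":-0.044}

```text
time_s: 2.2
position: [0.4152, -0.1926, 0.2707]
orientation: [0.0, 0.855, 0.519, 0.0]
contact_force: [0.8, -0.1, -0.5]
finger_gap: 0.0853
finger_force: 0.0
```

Request:
step_arm:
  series:
    - {"dx":0.22,"dy":-0.02,"dz":-0.01,"ax":0,"ay":0,"az":-0.044}
    - {"dx":0.22,"dy":-0.005,"dz":-0.01,"ax":0,"ay":0,"az":-0.044}
    - {"dx":0.22,"dy":0.01,"dz":-0.01,"ax":0,"ay":0,"az":-0.044}
    - {"dx":0.215,"dy":0.025,"dz":-0.01,"ax":0,"ay":0,"az":-0.044}
    - {"dx":0.215,"dy":0.04,"dz":-0.01,"ax":0,"ay":0,"az":-0.044}

```text
time_s: 2.7
position: [0.4988, 0.01, 0.2807]
orientation: [0.0, 0.753, 0.658, 0.0]
contact_force: [-0.0, -0.1, -0.1]
finger_gap: 0.0857
finger_force: 0.0
```

Request:
step_arm:
  series:
    - {"dx":0.21,"dy":0.055,"dz":0,"ax":0,"ay":0,"az":-0.044}
    - {"dx":0.21,"dy":0.07,"dz":0,"ax":0,"ay":0,"az":-0.044}
    - {"dx":0,"dy":0,"dz":0,"ax":0,"ay":0,"az":0}

```text
time_s: 3.0
position: [0.5327, 0.0968, 0.2808]
orientation: [-0.001, 0.703, 0.711, 0.002]
contact_force: [-0.2, -0.5, 0.6]
finger_gap: 0.0857
finger_force: 0.0
```

```bash
python3 look.py w2
```

```text
3.0 [0.5327 0.0968 0.2808] [-0.0111  0.9999  0.0049] [-0.2 -0.5  0.6]
station 0.84 [194.5 314.2] [0.5283 0.064  0.    ]
station 0.67 [106.5 307.6] [0.5188 0.1804 0.    ]
lane_mouth 0.68 [273.2 317.3] [ 0.5338 -0.0411  0.03  ]
lane_mouth 0.67 [ 58.8 259.5] [0.4645 0.2313 0.03  ]
bridge 0.59 [213.2 312.4] [0.5268 0.0574 0.064 ]
hub 0.72 [107.2 308.2] [0.5204 0.1787 0.029 ]
post 0.61 [ 57.1 259.5] [0.4733 0.2246 0.079 ]
carrier 0.93 [198.7 540.6] [0.8257 0.0696 0.03  ]
carrier 0.92 [316.7 313.8] [ 0.5295 -0.1123  0.03  ]
lip 0.84 [217.6 580.1] [0.8623 0.0525 0.056 ]
lip 0.74 [296.7 316. ] [ 0.5323 -0.0616  0.056 ]
```

View pics/w2.png

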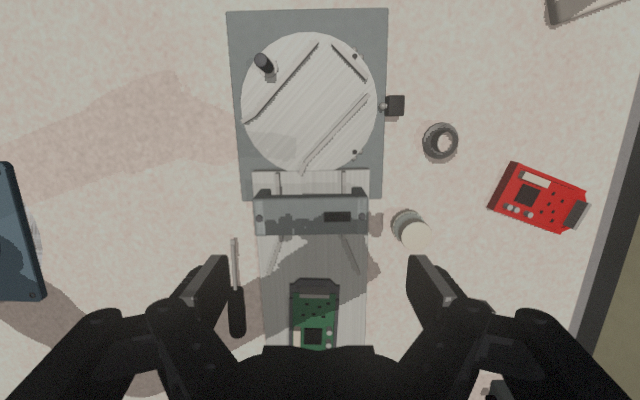

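The wrist view shows the disc centred at (310,102), the post top at (262,62), the bridge at (312,215) and the carrier at (313,317). The networks agree with this. I'll take a second, lower view.

Request:
step_arm:
  series:
    - {"dx":0.07,"dy":-0.05,"dz":0.1,"ax":0,"ay":0,"az":-0.02}
    - {"dx":0.07,"dy":-0.05,"dz":0.1,"ax":0,"ay":0,"az":-0.02}
    - {"dx":0.06,"dy":-0.05,"dz":0.15,"ax":0,"ay":0,"az":0}
    - {"dx":0,"dy":0,"dz":0,"ax":0,"ay":0,"az":0}
    - {"dx":0,"dy":0,"dz":0,"ax":0,"ay":0,"az":0}

```text
time_s: 3.9
position: [0.5008, 0.1279, 0.2107]
orientation: [0.0, 0.684, 0.729, -0.0]
contact_force: [0.5, 0.1, 0.0]
finger_gap: 0.0856
finger_force: 0.0
```

```bash
python3 look.py w3
cat > fit.py <<'E'
from h import *
import pickle,sys
from scipy.optimize import least_squares
w=[pickle.load(open(f'pics/{t}.pkl','rb')) for t in ('w2','w3')]
for k in ('hub','post','bridge','station'):
    rs=[x[k] for x in w if k in x]
    if len(rs)==2: print('tri',k,tri(rs).round(4))
E
python3 fit.py
```

```text
3.9 [0.5008 0.1279 0.2107] [-6.34e-02  9.98e-01 -5.00e-04] [0.5 0.1 0. ]
station 0.75 [235.6 333.7] [0.5237 0.0625 0.    ]
lane_mouth 0.97 [322.8 335.2] [ 0.532  -0.0374  0.03  ]
lane_mouth 0.59 [140.4 344.2] [0.5236 0.1769 0.03  ]
bridge 0.74 [265.9 337.3] [0.5246 0.0565 0.064 ]
hub 0.98 [139.1 339.1] [0.5185 0.1778 0.029 ]
hub 0.74 [354.2 333.9] [ 0.5344 -0.0851  0.029 ]
post 0.59 [ 82.6 290.7] [0.4728 0.2228 0.079 ]
carrier 0.83 [249.4 592.6] [0.8164 0.0759 0.03  ]
carrier 0.35 [180.6 487.8] [0.6765 0.1462 0.03  ]
lip 0.93 [352.7 331.4] [ 0.5279 -0.058   0.056 ]
tri hub [0.5196 0.1781 0.024 ]
tri post [0.474  0.2228 0.086 ]
tri bridge [0.5258 0.0561 0.0621]
tri station [ 0.5262  0.0609 -0.0072]
```

View pics/w3.png

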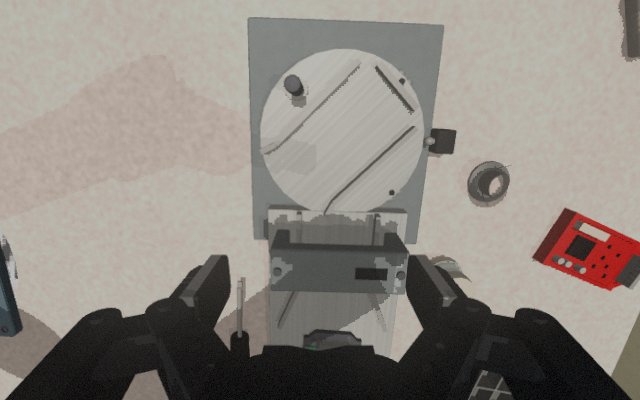

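The second view agrees: post top at (293,83), disc centre about (342,130), bridge top about (340,265). From this the station origin is about (0.527,0.058) with a yaw of about 3.7°, and the joint is at about 0.83 rad.

Run:
```python
from h import *
a=plan((.473,.223,.13),136)
plan((.473,.223,.066),136,start=a)
```

```text
[{"dx": 0.08, "dy": -0.018, "dz": 0.067, "az": -0.078}, {"dx": 0.082, "dy": -0.008, "dz": 0.067, "az": -0.078}, {"dx": 0.082, "dy": 0.002, "dz": 0.067, "az": -0.078}, {"dx": 0.081, "dy": 0.012, "dz": 0.067, "az": -0.078}, {"dx": 0.079, "dy": 0.022, "dz": 0.067, "az": -0.078}]
[{"dx": 0.076, "dy": 0.031, "dz": 0.067, "az": -0.078}]
[{"dz": 0.16}, {"dz": 0.16}]
```

Request:
step_arm:
  series:
    - {"dx":0.08,"dy":-0.018,"dz":0.067,"ax":0,"ay":0,"az":-0.078}
    - {"dx":0.082,"dy":-0.008,"dz":0.067,"ax":0,"ay":0,"az":-0.078}
    - {"dx":0.082,"dy":0.002,"dz":0.067,"ax":0,"ay":0,"az":-0.078}
    - {"dx":0.081,"dy":0.012,"dz":0.067,"ax":0,"ay":0,"az":-0.078}
    - {"dx":0.079,"dy":0.022,"dz":0.067,"ax":0,"ay":0,"az":-0.078}
  claw: -0.1
  grip_force: 30

```text
time_s: 4.8
position: [0.4776, 0.2079, 0.143]
orientation: [0.0, 0.43, 0.903, 0.0]
contact_force: [0.8, 0.0, 1.2]
finger_gap: 0.0471
finger_force: 0.0
```

Request:
step_arm:
  series:
    - {"dx":0.076,"dy":0.031,"dz":0.067,"ax":0,"ay":0,"az":-0.078}
    - {"dx":0,"dy":0,"dz":0,"ax":0,"ay":0,"az":0}
    - {"dx":0,"dy":0,"dz":0,"ax":0,"ay":0,"az":0}

```text
time_s: 5.1
position: [0.4731, 0.2227, 0.13]
orientation: [-0.0, 0.378, 0.926, -0.0]
contact_force: [0.3, 0.0, -0.3]
finger_gap: 0.0472
finger_force: 0.0
```

```bash
python3 look.py w4 post hub
python3 - <<'E'
from h import *
print(proj('wrist',np.array([.473,.223,.079]),ctrl.sense()))
E
```

```text
5.1 [0.4731 0.2227 0.13  ] [-0.7145  0.6996 -0.    ] [ 0.3  0.  -0.3]
post 0.79 [235.7 319.9] [0.4738 0.223  0.079 ]
hub 0.56 [284.1 320.7] [0.521  0.1785 0.029 ]
[232.9980349  318.79870437]
```

View pics/w4.png

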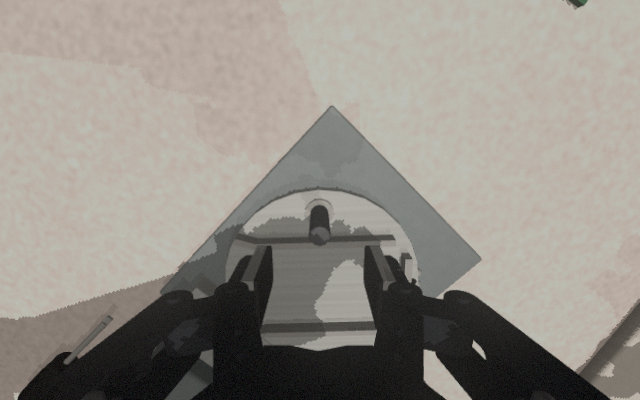

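The post top is at (319,236), centred between the jaws. I'll descend and grip.

Request:
step_arm:
  series:
    - {"dx":0,"dy":0,"dz":0.16,"ax":0,"ay":0,"az":0}
    - {"dx":0,"dy":0,"dz":0.16,"ax":0,"ay":0,"az":0}

```text
time_s: 5.45
position: [0.4748, 0.2225, 0.0665]
orientation: [0.002, 0.378, 0.926, 0.001]
contact_force: [0.4, 0.5, -0.7]
finger_gap: 0.0467
finger_force: 0.0
```

Request:
step_arm:
  series:
    - {"dx":0,"dy":0,"dz":0,"ax":0,"ay":0,"az":0}
    - {"dx":0,"dy":0,"dz":0,"ax":0,"ay":0,"az":0}
    - {"dx":0,"dy":0,"dz":0,"ax":0,"ay":0,"az":0}
    - {"dx":0,"dy":0,"dz":0,"ax":0,"ay":0,"az":0}
    - {"dx":0,"dy":0,"dz":0,"ax":0,"ay":0,"az":0}
  claw: 1
  grip_force: 30

```text
time_s: 5.95
position: [0.4736, 0.2233, 0.0671]
orientation: [0.001, 0.377, 0.926, 0.001]
contact_force: [-0.5, -1.3, 3.8]
finger_gap: 0.013
finger_force: 30.5
```

```bash
cat >> h.py <<'E'
ST=np.array([.527,.058]); SY=np.radians(3.7); HUB=np.array([.5200,.1783])
def arc(j0,j1,step=.1,r=.064):
    """rows round the hub from joint j0 to j1; tool turns along"""
    n=int(np.ceil(abs(j1-j0)/step)); js=np.linspace(j0,j1,n+1)
    P=lambda j: HUB+r*np.array([np.cos(np.pi+SY-j),np.sin(np.pi+SY-j)])
    rows=[]
    for a,b in zip(js[:-1],js[1:]):
        d=P(b)-P(a); y=np.pi+SY-a; c,s=np.cos(y),np.sin(y)
        rows.append(dict(dx=round((d[0]*c+d[1]*s)/.2,3),dy=round((d[0]*s-d[1]*c)/.2,3),az=round((b-a)/(np.pi/2),4)))
    print(n,rows[0],'end',P(j1).round(4),'yaw',np.degrees(np.pi+SY-j1).round(1))
def jpos(p):
    d=np.array(p[:2])-HUB; return (np.pi+SY-np.arctan2(d[1],d[0])+np.pi)%(2*np.pi)-np.pi, np.hypot(*d)
E
python3 - <<'E'
from h import *
s=ctrl.sense(); j=jpos(s['position']); print(j,s['position'],s['contact_force'],s['finger_gap']); arc(j[0],0,.1);
E
```

```text
(np.float64(0.8348346022063065), np.float64(0.06460029898803543)) [0.47363433 0.22328248 0.06707962] [-0.51596975 -1.26263984  3.78860265] 0.013006741238158367
9 {'dx': np.float64(-0.001), 'dy': np.float64(-0.03), 'az': np.float64(-0.0591)} end [0.4561 0.1742] yaw 183.7
```

Request:
step_arm:
  series:
    - {"dx":-0.0014,"dy":-0.03,"dz":0,"ax":0,"ay":0,"az":-0.059}
    - {"dx":-0.0014,"dy":-0.03,"dz":0,"ax":0,"ay":0,"az":-0.059}
    - {"dx":-0.0014,"dy":-0.03,"dz":0,"ax":0,"ay":0,"az":-0.059}
    - {"dx":-0.0014,"dy":-0.03,"dz":0,"ax":0,"ay":0,"az":-0.059}

```text
time_s: 6.35
position: [0.4611, 0.2033, 0.0671]
orientation: [0.001, 0.198, 0.98, 0.001]
contact_force: [2.3, -0.5, 2.1]
finger_gap: 0.0131
finger_force: 30.3
```

Request:
step_arm:
  series:
    - {"dx":-0.0014,"dy":-0.03,"dz":0,"ax":0,"ay":0,"az":-0.059}
    - {"dx":-0.0014,"dy":-0.03,"dz":0,"ax":0,"ay":0,"az":-0.059}
    - {"dx":-0.0014,"dy":-0.03,"dz":0,"ax":0,"ay":0,"az":-0.059}

```text
time_s: 6.65
position: [0.4569, 0.1859, 0.0671]
orientation: [0.002, 0.06, 0.998, 0.001]
contact_force: [4.2, -0.8, 0.3]
finger_gap: 0.0128
finger_force: 30.2
```

Request:
step_arm:
  series:
    - {"dx":-0.0014,"dy":-0.03,"dz":0,"ax":0,"ay":0,"az":-0.059}
    - {"dx":0,"dy":0,"dz":0,"ax":0,"ay":0,"az":0}

```text
time_s: 6.85
position: [0.4566, 0.1791, 0.0671]
orientation: [0.002, 0.015, 1.0, -0.0]
contact_force: [3.3, -1.6, 4.0]
finger_gap: 0.0129
finger_force: 30.5
```

Request:
step_arm:
  series:
    - {"dx":-0.0014,"dy":-0.03,"dz":0,"ax":0,"ay":0,"az":-0.059}
    - {"dx":0,"dy":0,"dz":0,"ax":0,"ay":0,"az":0}
    - {"dx":0,"dy":0,"dz":0,"ax":0,"ay":0,"az":0}

```text
time_s: 7.15
position: [0.4568, 0.175, 0.0671]
orientation: [0.002, -0.03, 1.0, 0.001]
contact_force: [3.9, 2.7, 2.3]
finger_gap: 0.0129
finger_force: 30.8
```

Run:
```python
from h import *
s=ctrl.sense(); print(jpos(s['position']),s['position'],s['contact_force'],s['moment'],Rq(s['orientation']).as_matrix()[:,0])
```

```text
(np.float64(0.012107831084227527), np.float64(0.06326038189518929)) [0.45682668 0.17498229 0.06710379] [3.90369954 2.71101422 2.33609425] [ 0.36396789 -0.97092549  0.01036261] [-0.99815007 -0.06064881 -0.00426079]
```

Request:
step_arm:
  series:
    - {"dx":0,"dy":-0.007,"dz":0,"ax":0,"ay":0,"az":-0.01}
    - {"dx":0,"dy":0,"dz":0,"ax":0,"ay":0,"az":0}

```text
time_s: 7.35
position: [0.4568, 0.1749, 0.0671]
orientation: [0.002, -0.039, 0.999, 0.002]
contact_force: [5.9, 5.5, -1.8]
finger_gap: 0.013
finger_force: 30.5
```

Request:
step_arm:
  series:
    - {"dx":0,"dy":-0.005,"dz":0,"ax":0,"ay":0,"az":-0.01}
    - {"dx":0,"dy":0,"dz":0,"ax":0,"ay":0,"az":0}

```text
time_s: 7.55
position: [0.457, 0.1749, 0.0671]
orientation: [0.003, -0.047, 0.999, 0.003]
contact_force: [5.5, 8.0, -4.4]
finger_gap: 0.0128
finger_force: 30.3
```

Request:
step_arm:
  series:
    - {"dx":0,"dy":0.012,"dz":0,"ax":0,"ay":0,"az":0}
    - {"dx":0,"dy":0,"dz":0,"ax":0,"ay":0,"az":0}

```text
time_s: 7.75
position: [0.457, 0.175, 0.0671]
orientation: [0.002, -0.046, 0.999, 0.001]
contact_force: [5.8, 2.1, 1.9]
finger_gap: 0.0131
finger_force: 30.7
```

Request:
step_arm:
  series:
    - {"dx":0,"dy":0,"dz":0,"ax":0,"ay":0,"az":0}
    - {"dx":0,"dy":0,"dz":0,"ax":0,"ay":0,"az":0}
    - {"dx":0,"dy":0,"dz":0,"ax":0,"ay":0,"az":0}
  claw: -0.1

```text
time_s: 8.05
position: [0.454, 0.1735, 0.0658]
orientation: [-0.0, -0.047, 0.999, -0.0]
contact_force: [0.9, 1.0, -0.3]
finger_gap: 0.0472
finger_force: 0.0
```

Request:
step_arm:
  series:
    - {"dx":0,"dy":0,"dz":-0.2,"ax":0,"ay":0,"az":0}
    - {"dx":0,"dy":0,"dz":-0.25,"ax":0,"ay":0,"az":0}
    - {"dx":0,"dy":0,"dz":-0.25,"ax":0,"ay":0,"az":0.09}
    - {"dx":-0.05,"dy":0.1,"dz":0,"ax":0,"ay":0,"az":0.09}
    - {"dx":-0.05,"dy":0.1,"dz":0,"ax":0,"ay":0,"az":0.09}

```text
time_s: 8.55
position: [0.4799, 0.2109, 0.2075]
orientation: [0.001, 0.168, 0.986, 0.0]
contact_force: [-0.3, -0.3, 0.3]
finger_gap: 0.0468
finger_force: 0.0
```

Run:
```python
from h import *
s=ctrl.sense(); print(s['position'],s['contact_force'])
plan((.53,.03,.24),93.7)
```

```text
[0.47985327 0.21088122 0.20745495] [-0.27819958 -0.33008059  0.25896306]
[{"dx": -0.06, "dy": -0.086, "dz": -0.018, "az": 0.083}, {"dx": -0.07, "dy": -0.077, "dz": -0.018, "az": 0.083}, {"dx": -0.08, "dy": -0.067, "dz": -0.018, "az": 0.083}, {"dx": -0.088, "dy": -0.057, "dz": -0.018, "az": 0.083}, {"dx": -0.094, "dy": -0.045, "dz": -0.018, "az": 0.083}]
[{"dx": -0.099, "dy": -0.032, "dz": -0.018, "az": 0.083}, {"dx": -0.103, "dy": -0.019, "dz": -0.018, "az": 0.083}, {"dx": -0.104, "dy": -0.006, "dz": -0.018, "az": 0.083}, {"dx": -0.104, "dy": 0.008, "dz": -0.018, "az": 0.083}]
```

Request:
step_arm:
  series:
    - {"dx":-0.05,"dy":-0.075,"dz":-0.018,"ax":0,"ay":0,"az":0.083}
    - {"dx":-0.06,"dy":-0.07,"dz":-0.018,"ax":0,"ay":0,"az":0.083}
    - {"dx":-0.065,"dy":-0.06,"dz":-0.018,"ax":0,"ay":0,"az":0.083}
    - {"dx":-0.07,"dy":-0.05,"dz":-0.018,"ax":0,"ay":0,"az":0.083}
    - {"dx":-0.075,"dy":-0.045,"dz":-0.018,"ax":0,"ay":0,"az":0.083}
  claw: 1

```text
time_s: 9.05
position: [0.4988, 0.1238, 0.2238]
orientation: [-0.0, 0.474, 0.88, -0.0]
contact_force: [-0.7, 0.0, -0.1]
finger_gap: -0.0004
finger_force: 0.0
```

Request:
step_arm:
  series:
    - {"dx":-0.08,"dy":-0.032,"dz":-0.018,"ax":0,"ay":0,"az":0.083}
    - {"dx":-0.08,"dy":-0.02,"dz":-0.018,"ax":0,"ay":0,"az":0.083}
    - {"dx":-0.08,"dy":-0.006,"dz":-0.018,"ax":0,"ay":0,"az":0.083}
    - {"dx":-0.08,"dy":0.008,"dz":-0.018,"ax":0,"ay":0,"az":0.083}
    - {"dx":0,"dy":0,"dz":0,"ax":0,"ay":0,"az":0}

```text
time_s: 9.55
position: [0.5154, 0.0584, 0.2383]
orientation: [0.001, 0.685, 0.729, -0.001]
contact_force: [-0.3, 0.3, -0.3]
finger_gap: 0.0002
finger_force: 0.0
```

```bash
python3 look.py w5 post hub lane_mouth bridge station carrier lip
python3 - <<'E'
from h import *
s=ctrl.sense(); im=cv2.imread('pics/w5.png')
ex=np.array([np.cos(SY),np.sin(SY),0]); ey=np.array([-np.sin(SY),np.cos(SY),0]); O=np.append(ST,0)
L=lambda a,b,col:cv2.line(im,*[tuple(int(round(v)) for v in proj('wrist',O+ex*p[0]+ey*p[1]+np.array([0,0,p[2]]),s)[::-1]) for p in (a,b)],col,1)
r=(0,0,255)
for sx in(-1,1):
    L((sx*.075,-.2,.03),(sx*.075,.044,.03),r);L((sx*.0385,-.045,.042),(sx*.0385,-.023,.042),r);L((sx*.0385,.054+.016,.041),(sx*.0385,.18,.041),r)
    L((sx*.0595,-.098,.042),(sx*.0385,-.045,.042),r); L((-.065,sx*.0225,.082),(.065,sx*.0225,.082),r)
L((-.064,.12,.029),(-.064,.12,.079),(0,255,0)); L((-.027,.186,.041),(.027,.186,.041),r)
cv2.imwrite('pics/w5o.png',im)
E
```

```text
9.55 [0.5154 0.0584 0.2383] [-0.062   0.9981 -0.0016] [-0.3  0.3 -0.3]
post 0.86 [ 55.1 256.8] [0.455  0.1763 0.079 ]
post 0.18 [172.2 325.7] [0.5213 0.0781 0.079 ]
hub 0.75 [ 63.5 332.3] [0.5221 0.1813 0.029 ]
lane_mouth 0.58 [261.  324.7] [ 0.5296 -0.0402  0.03  ]
bridge 0.83 [191.4 326.7] [0.5243 0.0557 0.064 ]
station 0.82 [174.2 326.9] [0.5259 0.0612 0.    ]
carrier 0.91 [189.1 581.3] [0.8207 0.0689 0.03  ]
lip 0.68 [ 65.6 329.7] [0.5188 0.1751 0.056 ]
lip 0.6 [214.9 628.1] [0.8605 0.0484 0.056 ]
```

View pics/w5o.png

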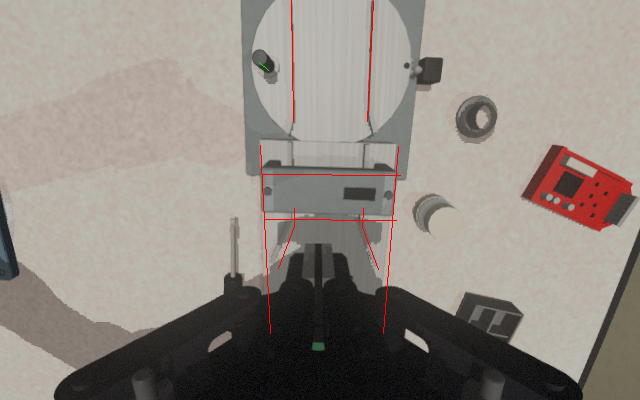

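The turntable is aligned: the channel at (292–372, 0–120) is parallel to the lane and the notch sits at the plunger (406,66). The model overlay fits to within a few millimetres. Next I'll look at the carrier from behind it.

Request:
step_arm:
  series:
    - {"dx":-0.2,"dy":0.005,"dz":0,"ax":0,"ay":0,"az":0}
    - {"dx":-0.24,"dy":0.005,"dz":0,"ax":0,"ay":0,"az":0}
    - {"dx":-0.24,"dy":0.005,"dz":0,"ax":0,"ay":0,"az":0}
    - {"dx":-0.24,"dy":0.01,"dz":0.05,"ax":0,"ay":0,"az":0}
    - {"dx":-0.24,"dy":0.01,"dz":0.05,"ax":0,"ay":0,"az":0}

```text
time_s: 10.45
position: [0.5378, -0.172, 0.2183]
orientation: [0.0, 0.683, 0.731, 0.0]
contact_force: [0.8, 0.2, 0.1]
finger_gap: 0.0002
finger_force: 0.0
```

Request:
step_arm:
  series:
    - {"dx":-0.24,"dy":0,"dz":0.05,"ax":0,"ay":0,"az":0}
    - {"dx":-0.04,"dy":0,"dz":0.04,"ax":0,"ay":0,"az":0}
    - {"dx":0,"dy":0,"dz":0,"ax":0,"ay":0,"az":0}

```text
time_s: 10.75
position: [0.5402, -0.2279, 0.1987]
orientation: [-0.001, 0.684, 0.729, -0.001]
contact_force: [-1.0, 0.6, -0.4]
finger_gap: -0.0002
finger_force: 0.0
```

```bash
python3 look.py w6 carrier lip lane_mouth
```

```text
10.75 [ 0.5402 -0.2279  0.1987] [-6.36e-02  9.98e-01  8.00e-04] [-1.   0.6 -0.4]
carrier 0.92 [ 62.7 314.4] [ 0.5289 -0.1112  0.03  ]
carrier 0.77 [298.1 424.4] [ 0.6668 -0.3446  0.03  ]
lip 0.88 [186.2 168.1] [ 0.4023 -0.2269  0.056 ]
lip 0.87 [271.3 451.2] [ 0.6768 -0.2958  0.056 ]
```

View pics/w6.png

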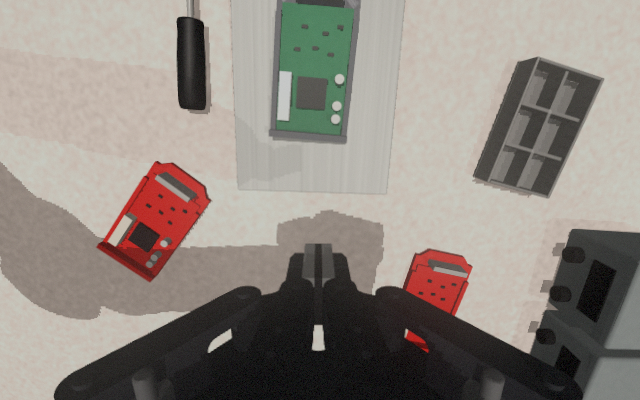

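The carrier's rear edge runs from (270,137) to (346,142). It sits about 5 mm left of the lane centre at the rear and is turned slightly clockwise. The red carriers at (157,222) and (437,290) are decoys.

```bash
sed -i 's/^ST=.*/ST=np.array([.527,.060]); SY=np.radians(3.7); HUB=np.array([.5193,.1795])/' h.py
cat >> h.py <<'E'
def to_st(p): d=np.array(p[:2])-ST; c,s=np.cos(SY),np.sin(SY); return np.array([d[0]*c+d[1]*s,-d[0]*s+d[1]*c])
def to_w(p): c,s=np.cos(SY),np.sin(SY); return ST+np.array([p[0]*c-p[1]*s,p[0]*s+p[1]*c])
E
python3 - <<'E'
from h import *
s=ctrl.sense(); Y=93.7
for p in [(137,270),(142,346),(190,238),(192,387)]:
    z=.048 if p[0]<150 else .03; print(to_st(atz('wrist',p,z,s)).round(4))
print('carrier',to_st([.5289,-.1112]),'tcp',to_st(s['position']))
E
```

```text
[-0.0469 -0.2315]
[ 0.0217 -0.2355]
[-0.0839 -0.2852]
[ 0.0664 -0.2863]
carrier [-0.00915189 -0.17096577] tcp [-0.00330974 -0.28408588]
```

The deck's rear edge shows the yaw is nearer 2.2°, so I'll refit.

```bash
sed -i 's/^ST=.*/ST=np.array([.5254,.0596]); SY=np.radians(2.2); HUB=np.array([.5208,.1795])/' h.py
python3 - <<'E'
from h import *
s=ctrl.sense()
for p in [(137,270),(142,346),(190,238),(192,387),(0,277),(0,358),(0,230),(0,405)]:
    z=.048 if 100<p[0]<150 else .03 if p[1] in(238,387,230,405) else .036; print(p,to_st(atz('wrist',p,z,s)).round(4))
print('carrier',to_st([.5289,-.1112]),'tcp',to_st(s['position']))
a=plan((*to_w((-.005,-.265)),.10),92.2)
a=plan((*to_w((-.005,-.265)),.054),92.2,start=a)
E
```

```text
(137, 270) [-0.0392 -0.2323]
(142, 346) [ 0.0295 -0.2345]
(190, 238) [-0.0748 -0.2869]
(192, 387) [ 0.0755 -0.2841]
(0, 277) [-0.0343 -0.1191]
(0, 358) [ 0.034  -0.1169]
(0, 230) [-0.0756 -0.1182]
(0, 405) [ 0.0752 -0.1132]
carrier [-0.00305922 -0.17080846] tcp [ 0.00574207 -0.28373689]
[{"dx": 0.032, "dy": -0.017, "dz": 0.168, "az": 0.007}, {"dx": 0.032, "dy": -0.017, "dz": 0.168, "az": 0.007}, {"dx": 0.031, "dy": -0.018, "dz": 0.168, "az": 0.007}]
[{"dz": 0.115}, {"dz": 0.115}]
```

Request:
step_arm:
  series:
    - {"dx":0.032,"dy":-0.017,"dz":0.168,"ax":0,"ay":0,"az":0.007}
    - {"dx":0.032,"dy":-0.017,"dz":0.168,"ax":0,"ay":0,"az":0.007}
    - {"dx":0.031,"dy":-0.014,"dz":0.168,"ax":0,"ay":0,"az":0.007}

```text
time_s: 11.25
position: [0.5313, -0.206, 0.0995]
orientation: [0.001, 0.694, 0.72, 0.001]
contact_force: [0.5, 0.7, -0.7]
finger_gap: 0.0002
finger_force: 0.0
```

Request:
step_arm:
  series:
    - {"dx":0,"dy":0,"dz":0.11,"ax":0,"ay":0,"az":0}
    - {"dx":0,"dy":0,"dz":0.11,"ax":0,"ay":0,"az":0}
    - {"dx":0,"dy":0,"dz":0,"ax":0,"ay":0,"az":0}

```text
time_s: 11.55
position: [0.5293, -0.2054, 0.0537]
orientation: [-0.002, 0.694, 0.72, -0.001]
contact_force: [-0.3, -0.5, -1.1]
finger_gap: 0.0002
finger_force: 0.0
```

Request:
step_arm:
  series:
    - {"dx":0.05,"dy":0,"dz":0,"ax":0,"ay":0,"az":0}
    - {"dx":0.05,"dy":0,"dz":0,"ax":0,"ay":0,"az":0}
    - {"dx":0.05,"dy":0,"dz":0,"ax":0,"ay":0,"az":0}
    - {"dx":0.05,"dy":0,"dz":0,"ax":0,"ay":0,"az":0}
    - {"dx":0.05,"dy":0,"dz":0,"ax":0,"ay":0,"az":0}

```text
time_s: 12.05
position: [0.5295, -0.1572, 0.0563]
orientation: [0.001, 0.695, 0.719, 0.0]
contact_force: [-0.7, -2.0, 1.8]
finger_gap: -0.0001
finger_force: 1.1
```

Run:
```python
from h import *
s=ctrl.sense(); print(s['time_s'],s['position'],to_st(s['position']),s['contact_force'],Rq(s['orientation']).as_matrix()[:,0])
grab_frame('scene')
print([(r['conf'],np.round(r['point'],1),to_st(atz('scene',r['point'],.03)).round(3)) for r in landmark_of('scene','carrier')[:4]])
```

```text
12.05 [ 0.52950415 -0.15721248  0.05626839] [-0.00422183 -0.21681022] [-0.6602597  -2.04894929  1.7929673 ] [-3.40655687e-02  9.99419208e-01 -8.85400875e-04]
[(0.97, array([223.7, 196.2]), array([-0.147, -0.35 ])), (0.69, array([311.6, 228.1]), array([ 0.158, -0.438])), (0.62, array([276.2, 402.3]), array([ 0.341, -0.044])), (0.57, array([218.5, 286.4]), array([-0.007, -0.144]))]
```

Request:
step_arm:
  series:
    - {"dx":0.05,"dy":0,"dz":0,"ax":0,"ay":0,"az":0}
    - {"dx":0.05,"dy":0,"dz":0,"ax":0,"ay":0,"az":0}
    - {"dx":0.05,"dy":0,"dz":0,"ax":0,"ay":0,"az":0}
    - {"dx":0.05,"dy":0,"dz":0,"ax":0,"ay":0,"az":0}
    - {"dx":0.05,"dy":0,"dz":0,"ax":0,"ay":0,"az":0}

```text
time_s: 12.65
position: [0.5272, -0.1069, 0.0555]
orientation: [-0.0, 0.695, 0.719, -0.0]
contact_force: [0.2, -1.5, 0.3]
finger_gap: -0.0002
finger_force: 1.0
```

Request:
step_arm:
  series:
    - {"dx":0.05,"dy":0,"dz":0,"ax":0,"ay":0,"az":0}
    - {"dx":0.05,"dy":0,"dz":0,"ax":0,"ay":0,"az":0}
    - {"dx":0.05,"dy":0,"dz":0,"ax":0,"ay":0,"az":0}

```text
time_s: 12.95
position: [0.5262, -0.0769, 0.0554]
orientation: [-0.0, 0.695, 0.719, -0.0]
contact_force: [0.6, -2.1, 1.0]
finger_gap: 0.0
finger_force: 1.0
```

Run:
```python
from h import *
s=ctrl.sense(); print(s['time_s'],s['position'],to_st(s['position']),s['contact_force'],Rq(s['orientation']).as_matrix()[:,0])
cv2.imwrite('pics/s2.png',cv2.resize(grab_frame('scene')[140:280,210:410,::-1],None,fx=4,fy=4,interpolation=cv2.INTER_CUBIC))
for n in('carrier','lip'): print([(round(r['conf'],2),to_st(atz('scene',r['point'],.03 if n=='carrier' else .056)).round(3)) for r in landmark_of('scene',n)[:4]])
```

```text
12.95 [ 0.5261512  -0.07689112  0.05543458] [-0.00448895 -0.13641935] [ 0.63714717 -2.10257531  0.95175109] [-3.41025842e-02  9.99418336e-01  6.00413064e-05]
[(0.96, array([ 0.334, -0.036])), (0.83, array([-0.006, -0.066])), (0.83, array([ 0.16, -0.44])), (0.82, array([-0.154, -0.342]))]
[(0.9, array([-0.012, -0.01 ])), (0.73, array([ 0.38 , -0.053])), (0.71, array([ 0.018, -0.084])), (0.63, array([-0.115, -0.307]))]
```

View pics/s2.png

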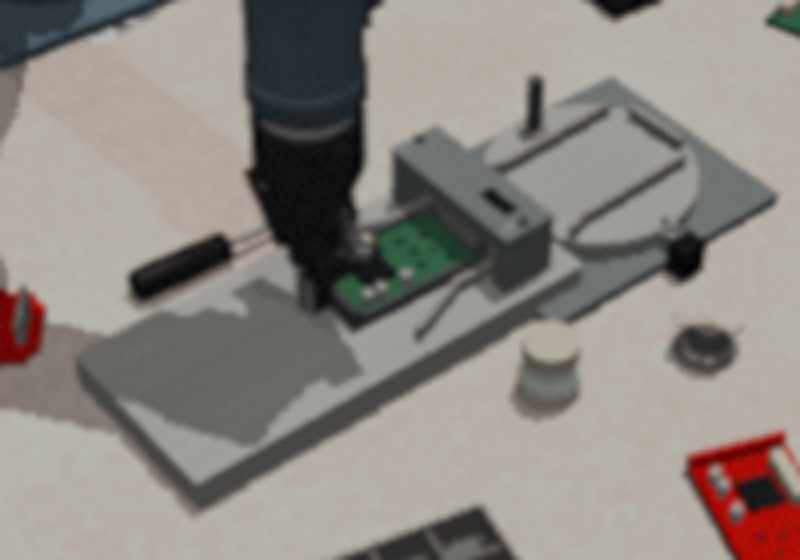

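The carrier is flat, between the guides, with its front under the bridge at about (465,240) in the crop. I'll keep pushing.

Request:
step_arm:
  series:
    - {"dx":0.05,"dy":0,"dz":0,"ax":0,"ay":0,"az":0}
    - {"dx":0.05,"dy":0,"dz":0,"ax":0,"ay":0,"az":0}
    - {"dx":0.05,"dy":0,"dz":0,"ax":0,"ay":0,"az":0}
    - {"dx":0.05,"dy":0,"dz":0,"ax":0,"ay":0,"az":0}

```text
time_s: 13.5
position: [0.5249, -0.0368, 0.0555]
orientation: [-0.0, 0.695, 0.719, 0.0]
contact_force: [0.2, -1.1, -0.9]
finger_gap: -0.0001
finger_force: 0.7
```

Request:
step_arm:
  series:
    - {"dx":0.05,"dy":0,"dz":0,"ax":0,"ay":0,"az":0}
    - {"dx":0.05,"dy":0,"dz":0,"ax":0,"ay":0,"az":0}
    - {"dx":0.045,"dy":0,"dz":0,"ax":0,"ay":0,"az":0}
    - {"dx":0.03,"dy":0,"dz":0,"ax":0,"ay":0,"az":0}
    - {"dx":0,"dy":0,"dz":0,"ax":0,"ay":0,"az":0}

```text
time_s: 14.0
position: [0.5236, -0.0014, 0.0556]
orientation: [-0.0, 0.694, 0.72, 0.0]
contact_force: [0.2, 0.4, 0.2]
finger_gap: 0.0
finger_force: 0.0
```

Run:
```python
from h import *
s=ctrl.sense(); print(s['time_s'],s['position'],to_st(s['position']),s['contact_force'])
for n,z in(('carrier',.03),('lip',.056),('post',.079)):
  for c in('scene','top'):
    grab_frame(c); print(n,c,[(round(r['conf'],2),to_st(atz(c,r['point'],z)).round(3)) for r in landmark_of(c,n)[:4]])
```

```text
14.0 [ 0.52361201 -0.0013967   0.05556029] [-0.0041282  -0.06088311] [0.16441575 0.41064339 0.17997764]
carrier scene [(0.91, array([ 0.337, -0.043])), (0.89, array([ 0.158, -0.44 ])), (0.71, array([-0.16 , -0.346])), (0.64, array([-0.003, -0.004]))]
carrier top [(0.89, array([ 0.307, -0.007])), (0.76, array([ 0.131, -0.417])), (0.72, array([0.001, 0.016])), (0.58, array([-0.177, -0.328]))]
lip scene [(0.98, array([ 0.38 , -0.049])), (0.97, array([-0.118, -0.31 ])), (0.62, array([ 0.179, -0.387])), (0.55, array([-0.012,  0.07 ]))]
lip top [(0.96, array([-0.134, -0.281])), (0.93, array([ 0.357, -0.027])), (0.88, array([-0.003,  0.071])), (0.76, array([ 0.155, -0.372]))]
post scene [(0.58, array([-0.056,  0.104]))]
post top [(0.83, array([-0.067,  0.114]))]
```

Request:
step_arm:
  series:
    - {"dx":-0.06,"dy":0,"dz":0,"ax":0,"ay":0,"az":0}
    - {"dx":0,"dy":0,"dz":-0.2,"ax":0,"ay":0,"az":0}
    - {"dx":0,"dy":0,"dz":-0.22,"ax":0,"ay":0,"az":0}
    - {"dx":0.16,"dy":0.01,"dz":-0.1,"ax":0,"ay":0,"az":0}
    - {"dx":0.2,"dy":0.01,"dz":0,"ax":0,"ay":0,"az":0}

```text
time_s: 15.1
position: [0.5284, 0.0549, 0.1627]
orientation: [0.003, 0.697, 0.717, 0.002]
contact_force: [0.4, 0.5, 0.6]
finger_gap: -0.0
finger_force: 0.0
```

Request:
step_arm:
  series:
    - {"dx":0.2,"dy":0,"dz":0,"ax":0,"ay":0,"az":0}
    - {"dx":0.02,"dy":0,"dz":0,"ax":0,"ay":0,"az":0}
    - {"dx":0,"dy":0,"dz":0,"ax":0,"ay":0,"az":0}

```text
time_s: 15.4
position: [0.5241, 0.1016, 0.1595]
orientation: [-0.0, 0.694, 0.72, -0.0]
contact_force: [0.5, -1.4, -1.2]
finger_gap: -0.0001
finger_force: 0.0
```

Run:
```python
from h import *
s=ctrl.sense(); im=grab_frame('wrist'); cv2.imwrite('pics/w7.png',im[:,:,::-1]); print(s['time_s'],s['position'],to_st(s['position']))
for n,z in(('lip',.056),('bridge',.064),('post',.079),('hub',.029)):
  print(n,[(round(r['conf'],2),np.round(r['point']),to_st(atz('wrist',r['point'],z,s)).round(4)) for r in landmark_of('wrist',n)[:3]])
print('rect',[(round(r['conf'],2),np.round(r['rect'])) for r in recognise('wrist','lip')[:3]])
```

```text
15.4 [0.52408129 0.1016499  0.15948255] [0.00029647 0.04206953]
lip [(0.59, array([173., 316.]), array([-0.0018,  0.071 ]))]
bridge []
post [(0.62, array([110., 220.]), array([-0.0638,  0.1172]))]
hub [(0.76, array([109., 316.]), array([-0.0013,  0.1182]))]
rect [(0.8, array([275., 155., 357., 239.])), (0.74, array([554., 191., 640., 284.]))]
```

View pics/w7.png

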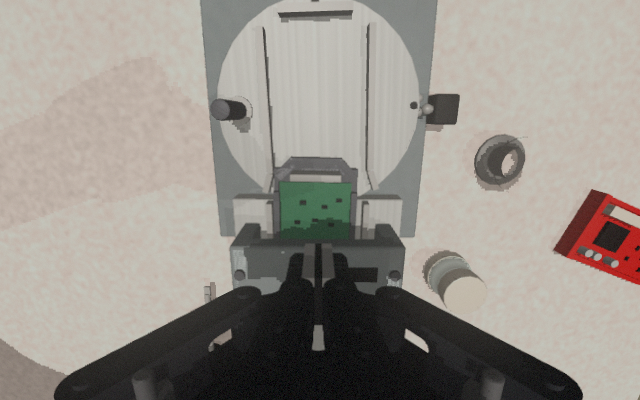

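The lip's top bar is at (290–342, 172–181), clear of the bridge's far edge at row 237. There is room to drop the closed fingers between them, over bare board. This was my last picture, so I'll use forces and networks from here.

Request:
step_arm:
  series:
    - {"dx":0.015,"dy":-0.005,"dz":0.16,"ax":0,"ay":0,"az":0}
    - {"dx":0,"dy":0,"dz":0.16,"ax":0,"ay":0,"az":0}
    - {"dx":0,"dy":0,"dz":0.1,"ax":0,"ay":0,"az":0}
    - {"dx":0,"dy":0,"dz":0.06,"ax":0,"ay":0,"az":0}
    - {"dx":0,"dy":0,"dz":0,"ax":0,"ay":0,"az":0}

```text
time_s: 16.2
position: [0.5222, 0.1035, 0.0623]
orientation: [-0.001, 0.695, 0.719, -0.001]
contact_force: [-0.5, 0.2, 1.0]
finger_gap: -0.0001
finger_force: 0.0
```

Run:
```python
from h import *
s=ctrl.sense(); print(s['time_s'],s['position'],to_st(s['position']),s['contact_force'],s['moment'])
```

```text
16.2 [0.52224725 0.10348573 0.06225394] [-0.00146575  0.04397441] [-0.5218829   0.18375852  0.98312562] [0.02138153 0.0224645  0.00165753]
```

Request:
step_arm:
  series:
    - {"dx":0.05,"dy":0,"dz":0,"ax":0,"ay":0,"az":0}
    - {"dx":0.05,"dy":0,"dz":0,"ax":0,"ay":0,"az":0}
    - {"dx":0.05,"dy":0,"dz":0,"ax":0,"ay":0,"az":0}
    - {"dx":0.05,"dy":0,"dz":0,"ax":0,"ay":0,"az":0}
    - {"dx":0.05,"dy":0,"dz":0,"ax":0,"ay":0,"az":0}

```text
time_s: 16.7
position: [0.5215, 0.1554, 0.0639]
orientation: [0.0, 0.695, 0.719, 0.0]
contact_force: [-0.3, -1.4, -0.2]
finger_gap: 0.0001
finger_force: 0.8
```

Request:
step_arm:
  series:
    - {"dx":0.05,"dy":0,"dz":0,"ax":0,"ay":0,"az":0}
    - {"dx":0.05,"dy":0,"dz":0,"ax":0,"ay":0,"az":0}
    - {"dx":0.05,"dy":0,"dz":0,"ax":0,"ay":0,"az":0}
    - {"dx":0.05,"dy":0,"dz":0,"ax":0,"ay":0,"az":0}

```text
time_s: 17.1
position: [0.5201, 0.1948, 0.0635]
orientation: [0.0, 0.695, 0.719, -0.0]
contact_force: [-0.1, -2.7, 1.9]
finger_gap: -0.0001
finger_force: 1.1
```

Request:
step_arm:
  series:
    - {"dx":0.04,"dy":0,"dz":0,"ax":0,"ay":0,"az":0}
    - {"dx":0.03,"dy":0,"dz":0,"ax":0,"ay":0,"az":0}

```text
time_s: 17.3
position: [0.5194, 0.2091, 0.0634]
orientation: [-0.0, 0.695, 0.719, 0.0]
contact_force: [0.5, -2.1, 1.0]
finger_gap: 0.0001
finger_force: 1.0
```

Run:
```python
from h import *
s=ctrl.sense(); print(s['time_s'],s['position'],to_st(s['position']),s['contact_force'],s['moment'])
for n,z in(('carrier',.03),('lip',.056),('post',.079)):
  for c in('scene','top'):
    grab_frame(c); print(n,c,[(round(r['conf'],2),to_st(atz(c,r['point'],z)).round(3)) for r in landmark_of(c,n)[:4]])
```

```text
17.3 [0.51938264 0.20912873 0.06343222] [-0.00027285  0.1496495 ] [ 0.49222186 -2.07018255  1.03101754] [-0.37322733  0.00903136 -0.00961256]
carrier scene [(0.98, array([-0.149, -0.342])), (0.94, array([ 0.153, -0.43 ])), (0.64, array([0.011, 0.094])), (0.59, array([ 0.331, -0.039]))]
carrier top [(0.9, array([ 0.308, -0.007])), (0.88, array([-0.173, -0.339])), (0.78, array([ 0.134, -0.418])), (0.66, array([-0.001,  0.111]))]
lip scene [(0.94, array([-0.099, -0.317])), (0.86, array([ 0.181, -0.39 ])), (0.84, array([-0.008,  0.154])), (0.78, array([ 0.382, -0.056]))]
lip top [(0.93, array([-0.14, -0.28])), (0.82, array([ 0.362, -0.029])), (0.81, array([-0.004,  0.167])), (0.71, array([ 0.213, -0.213]))]
post scene [(0.65, array([-0.056,  0.1  ]))]
post top [(0.81, array([-0.076,  0.11 ]))]
```

Still sliding freely at about 2 N. I'll advance slowly until it meets the stop.

Request:
step_arm:
  series:
    - {"dx":0.015,"dy":0,"dz":0,"ax":0,"ay":0,"az":0}
    - {"dx":0.015,"dy":0,"dz":0,"ax":0,"ay":0,"az":0}

```text
time_s: 18.1
position: [0.5194, 0.2138, 0.0634]
orientation: [0.0, 0.695, 0.719, -0.0]
contact_force: [0.4, -1.8, 1.3]
finger_gap: 0.0003
finger_force: 0.8
```

Request:
step_arm:
  series:
    - {"dx":0.01,"dy":0,"dz":0,"ax":0,"ay":0,"az":0}
    - {"dx":0.005,"dy":0,"dz":0,"ax":0,"ay":0,"az":0}

```text
time_s: 18.3
position: [0.5192, 0.2173, 0.0634]
orientation: [0.0, 0.695, 0.719, -0.0]
contact_force: [0.6, -2.4, -0.0]
finger_gap: 0.0
finger_force: 0.8
```

Request:
step_arm:
  series:
    - {"dx":0.007,"dy":0,"dz":0,"ax":0,"ay":0,"az":0}
    - {"dx":0,"dy":0,"dz":0,"ax":0,"ay":0,"az":0}

```text
time_s: 18.5
position: [0.5192, 0.2183, 0.0634]
orientation: [0.0, 0.695, 0.719, -0.0]
contact_force: [0.1, -3.4, -0.1]
finger_gap: -0.0001
finger_force: 1.0
```

Request:
step_arm:
  series:
    - {"dx":0.007,"dy":0,"dz":0,"ax":0,"ay":0,"az":0}
    - {"dx":0,"dy":0,"dz":0,"ax":0,"ay":0,"az":0}

```text
time_s: 18.7
position: [0.5194, 0.2186, 0.0634]
orientation: [0.001, 0.695, 0.719, -0.001]
contact_force: [0.8, -5.0, 2.3]
finger_gap: 0.0003
finger_force: 2.4
```

Request:
step_arm:
  series:
    - {"dx":0.01,"dy":0,"dz":0,"ax":0,"ay":0,"az":0}
    - {"dx":0,"dy":0,"dz":0,"ax":0,"ay":0,"az":0}

```text
time_s: 18.9
position: [0.5195, 0.2188, 0.0634]
orientation: [0.001, 0.696, 0.718, -0.002]
contact_force: [-0.6, -9.3, 4.4]
finger_gap: -0.0
finger_force: 4.6
```

Request:
step_arm:
  series:
    - {"dx":0.01,"dy":0,"dz":0,"ax":0,"ay":0,"az":0}
    - {"dx":0,"dy":0,"dz":0,"ax":0,"ay":0,"az":0}
    - {"dx":0,"dy":0,"dz":0,"ax":0,"ay":0,"az":0}

```text
time_s: 19.2
position: [0.5197, 0.2189, 0.0633]
orientation: [0.002, 0.696, 0.718, -0.003]
contact_force: [0.0, -13.8, 7.3]
finger_gap: -0.0001
finger_force: 6.5
```

It has reached a hard stop at 14 N, with the TCP at station y = 159 mm exactly as predicted for home. I'll back off, rise and go to the post.

Request:
step_arm:
  series:
    - {"dx":-0.04,"dy":0,"dz":0,"ax":0,"ay":0,"az":0}
    - {"dx":0,"dy":0,"dz":-0.15,"ax":0,"ay":0,"az":0}
    - {"dx":0,"dy":0,"dz":-0.2,"ax":0,"ay":0,"az":0}
    - {"dx":-0.1,"dy":0,"dz":-0.2,"ax":0,"ay":0,"az":0}
    - {"dx":-0.2,"dy":0,"dz":-0.1,"ax":0,"ay":0,"az":0}

```text
time_s: 19.7
position: [0.5224, 0.161, 0.1973]
orientation: [-0.0, 0.692, 0.721, 0.004]
contact_force: [0.1, -0.9, -0.6]
finger_gap: -0.0001
finger_force: 0.0
```

Request:
step_arm:
  series:
    - {"dx":-0.1,"dy":0,"dz":0,"ax":0,"ay":0,"az":0}
    - {"dx":0,"dy":0,"dz":0,"ax":0,"ay":0,"az":0}

```text
time_s: 19.9
position: [0.5229, 0.133, 0.1941]
orientation: [0.001, 0.697, 0.717, 0.0]
contact_force: [0.1, -0.9, -1.0]
finger_gap: -0.0002
finger_force: 0.0
```

Run:
```python
from h import *
s=ctrl.sense(); im=grab_frame('wrist'); cv2.imwrite('pics/w8.png',im[:,:,::-1]); print(s['time_s'],s['position'],to_st(s['position']))
for n,z in(('lip',.055),('carrier',.029),('post',.079),('hub',.029)):
  print(n,[(round(r['conf'],2),np.round(r['point']),to_st(atz('wrist',r['point'],z,s)).round(4)) for r in landmark_of('wrist',n)[:3]])
a=plan((.457,.175,.13),182)
```

```text
19.9 [0.52286949 0.13303255 0.19413172] [0.00029027 0.07347556]
lip [(0.96, array([ 78., 316.]), array([-0.0008,  0.1742]))]
carrier [(0.96, array([141., 315.]), array([-0.0019,  0.1214])), (0.63, array([253., 588.]), array([0.292 , 0.0015]))]
post [(0.75, array([153., 233.]), array([-0.0664,  0.1171])), (0.32, array([184., 472.]), array([0.1267, 0.0902]))]
hub [(0.7, array([275., 431.]), array([ 0.1218, -0.022 ]))]
[{"dx": 0.016, "dy": -0.026, "dz": 0.026, "az": -0.083}, {"dx": 0.02, "dy": -0.024, "dz": 0.026, "az": -0.083}, {"dx": 0.023, "dy": -0.021, "dz": 0.026, "az": -0.083}, {"dx": 0.025, "dy": -0.018, "dz": 0.026, "az": -0.083}, {"dx": 0.027, "dy": -0.015, "dz": 0.026, "az": -0.083}]
[{"dx": 0.029, "dy": -0.011, "dz": 0.026, "az": -0.083}, {"dx": 0.03, "dy": -0.007, "dz": 0.026, "az": -0.083}, {"dx": 0.031, "dy": -0.003, "dz": 0.026, "az": -0.083}, {"dx": 0.031, "dy": 0.001, "dz": 0.026, "az": -0.083}, {"dx": 0.031, "dy": 0.005, "dz": 0.026, "az": -0.083}]
[{"dx": 0.03, "dy": 0.009, "dz": 0.026, "az": -0.083}, {"dx": 0.028, "dy": 0.013, "dz": 0.026, "az": -0.083}]
```

Request:
step_arm:
  series:
    - {"dx":0.016,"dy":-0.026,"dz":0.026,"ax":0,"ay":0,"az":-0.083}
    - {"dx":0.02,"dy":-0.024,"dz":0.026,"ax":0,"ay":0,"az":-0.083}
    - {"dx":0.023,"dy":-0.021,"dz":0.026,"ax":0,"ay":0,"az":-0.083}
    - {"dx":0.025,"dy":-0.018,"dz":0.026,"ax":0,"ay":0,"az":-0.083}
    - {"dx":0.027,"dy":-0.015,"dz":0.026,"ax":0,"ay":0,"az":-0.083}
  claw: -0.1

```text
time_s: 20.65
position: [0.4946, 0.1531, 0.167]
orientation: [-0.0, 0.425, 0.905, 0.0]
contact_force: [0.2, -0.2, 0.2]
finger_gap: 0.0469
finger_force: 0.0
```

Request:
step_arm:
  series:
    - {"dx":0.029,"dy":-0.011,"dz":0.026,"ax":0,"ay":0,"az":-0.083}
    - {"dx":0.03,"dy":-0.007,"dz":0.026,"ax":0,"ay":0,"az":-0.083}
    - {"dx":0.031,"dy":-0.003,"dz":0.026,"ax":0,"ay":0,"az":-0.083}
    - {"dx":0.031,"dy":0.001,"dz":0.026,"ax":0,"ay":0,"az":-0.083}
    - {"dx":0.031,"dy":0.005,"dz":0.026,"ax":0,"ay":0,"az":-0.083}

```text
time_s: 21.15
position: [0.4678, 0.1686, 0.1411]
orientation: [-0.0, 0.113, 0.994, 0.001]
contact_force: [-0.5, 0.5, -1.1]
finger_gap: 0.0469
finger_force: 0.0
```

Request:
step_arm:
  series:
    - {"dx":0.03,"dy":0.009,"dz":0.026,"ax":0,"ay":0,"az":-0.083}
    - {"dx":0.028,"dy":0.013,"dz":0.026,"ax":0,"ay":0,"az":-0.083}
    - {"dx":0,"dy":0,"dz":0,"ax":0,"ay":0,"az":0}
    - {"dx":0,"dy":0,"dz":0,"ax":0,"ay":0,"az":0}

```text
time_s: 21.55
position: [0.4575, 0.1741, 0.131]
orientation: [-0.0, -0.013, 1.0, 0.0]
contact_force: [0.3, 0.3, -0.1]
finger_gap: 0.0468
finger_force: 0.0
```

```bash
python3 look.py w9 post
```

```text
21.55 [0.4575 0.1741 0.131 ] [-9.997e-01 -2.560e-02  5.000e-04] [ 0.3  0.3 -0.1]
post 0.88 [235.  322.5] [0.4572 0.1766 0.079 ]
```

Request:
step_arm:
  series:
    - {"dx":0,"dy":0.007,"dz":0.165,"ax":0,"ay":0,"az":0}
    - {"dx":0,"dy":0,"dz":0.16,"ax":0,"ay":0,"az":0}

```text
time_s: 21.85
position: [0.4591, 0.175, 0.0662]
orientation: [0.002, -0.013, 1.0, 0.0]
contact_force: [0.4, 0.3, 0.2]
finger_gap: 0.0471
finger_force: 0.0
```

Request:
step_arm:
  series:
    - {"dx":0,"dy":0,"dz":0,"ax":0,"ay":0,"az":0}
    - {"dx":0,"dy":0,"dz":0,"ax":0,"ay":0,"az":0}
    - {"dx":0,"dy":0,"dz":0,"ax":0,"ay":0,"az":0}
    - {"dx":0,"dy":0,"dz":0,"ax":0,"ay":0,"az":0}
    - {"dx":0,"dy":0,"dz":0,"ax":0,"ay":0,"az":0}
  claw: 1
  grip_force: 30

```text
time_s: 22.35
position: [0.458, 0.1754, 0.0671]
orientation: [0.001, -0.014, 1.0, 0.001]
contact_force: [-2.2, 2.2, 1.8]
finger_gap: 0.013
finger_force: 30.2
```

Run:
```python
from h import *
s=ctrl.sense(); j=jpos(s['position']); print(s['time_s'],s['position'],j,s['contact_force'],Rq(s['orientation']).as_matrix()[:,0])
arc(0,1.571,.1)
```

```text
22.35 [0.45803416 0.1754114  0.0671223 ] (np.float64(-0.026651456933077355), np.float64(0.06289886598653754)) [-2.15896357  2.16727987  1.82085564] [-0.99961736 -0.02761926 -0.0015193 ]
16 {'dx': np.float64(-0.002), 'dy': np.float64(0.031), 'az': np.float64(0.0625)} end [0.5184 0.2435] yaw 92.2
```

Request:
step_arm:
  series:
    - {"dx":-0.0015,"dy":0.0314,"dz":0,"ax":0,"ay":0,"az":0.0625}
    - {"dx":-0.0015,"dy":0.0314,"dz":0,"ax":0,"ay":0,"az":0.0625}
    - {"dx":-0.0015,"dy":0.0314,"dz":0,"ax":0,"ay":0,"az":0.0625}
    - {"dx":-0.0015,"dy":0.0314,"dz":0,"ax":0,"ay":0,"az":0.0625}

```text
time_s: 22.75
position: [0.4613, 0.1999, 0.0671]
orientation: [-0.0, 0.183, 0.983, -0.0]
contact_force: [-4.1, 0.5, 5.5]
finger_gap: 0.0131
finger_force: 30.7
```

Run:
```python
from h import *
s=ctrl.sense(); m=Rq(s['orientation']).as_matrix(); print(s['position'],jpos(s['position']),m[:,0], 'tool force',(m.T@s['contact_force']).round(2))
```

```text
[0.46127936 0.19987249 0.06707921] (np.float64(0.36817457268176845), np.float64(0.0629106119928423)) [-9.32814807e-01  3.60356123e-01  1.11552479e-05] tool force [ 3.98 -0.95 -5.55]
```

Light forces only, so I'll continue.

Request:
step_arm:
  series:
    - {"dx":-0.0015,"dy":0.0314,"dz":0,"ax":0,"ay":0,"az":0.0625}
    - {"dx":-0.0015,"dy":0.0314,"dz":0,"ax":0,"ay":0,"az":0.0625}
    - {"dx":-0.0015,"dy":0.0314,"dz":0,"ax":0,"ay":0,"az":0.0625}
    - {"dx":-0.0015,"dy":0.0314,"dz":0,"ax":0,"ay":0,"az":0.0625}
    - {"dx":-0.0015,"dy":0.0314,"dz":0,"ax":0,"ay":0,"az":0.0625}

```text
time_s: 23.25
position: [0.4785, 0.2263, 0.0671]
orientation: [-0.001, 0.416, 0.909, 0.0]
contact_force: [-4.5, 1.5, 4.6]
finger_gap: 0.0133
finger_force: 30.6
```

Request:
step_arm:
  series:
    - {"dx":-0.0015,"dy":0.0314,"dz":0,"ax":0,"ay":0,"az":0.0625}
    - {"dx":-0.0015,"dy":0.0314,"dz":0,"ax":0,"ay":0,"az":0.0625}
    - {"dx":-0.0015,"dy":0.0314,"dz":0,"ax":0,"ay":0,"az":0.0625}
    - {"dx":-0.0015,"dy":0.0314,"dz":0,"ax":0,"ay":0,"az":0.0625}
    - {"dx":-0.0015,"dy":0.0314,"dz":0,"ax":0,"ay":0,"az":0.0625}

```text
time_s: 23.75
position: [0.5063, 0.2411, 0.0671]
orientation: [-0.001, 0.625, 0.781, 0.001]
contact_force: [-4.7, 3.2, 3.3]
finger_gap: 0.0133
finger_force: 30.5
```

Run:
```python
from h import *
s=ctrl.sense(); m=Rq(s['orientation']).as_matrix(); print(s['position'],jpos(s['position']),m[:,0], 'tool force',(m.T@s['contact_force']).round(2))
```

```text
[0.5062651  0.24105589 0.06712859] (np.float64(1.3773156002195988), np.float64(0.06324864560180396)) [-0.21931584  0.97565106  0.00235933] tool force [ 4.15 -3.86 -3.24]
```

Request:
step_arm:
  series:
    - {"dx":-0.0015,"dy":0.0314,"dz":0,"ax":0,"ay":0,"az":0.0625}
    - {"dx":0,"dy":0,"dz":0,"ax":0,"ay":0,"az":0}

```text
time_s: 23.95
position: [0.5132, 0.2423, 0.0671]
orientation: [-0.001, 0.662, 0.75, 0.001]
contact_force: [-4.9, 4.3, 2.9]
finger_gap: 0.0129
finger_force: 30.5
```

Request:
step_arm:
  series:
    - {"dx":-0.0015,"dy":0.03,"dz":0,"ax":0,"ay":0,"az":0.055}
    - {"dx":0,"dy":0,"dz":0,"ax":0,"ay":0,"az":0}
    - {"dx":0,"dy":0,"dz":0,"ax":0,"ay":0,"az":0}

```text
time_s: 24.25
position: [0.5195, 0.2426, 0.0672]
orientation: [-0.001, 0.692, 0.722, 0.001]
contact_force: [-3.3, 4.5, 1.6]
finger_gap: 0.0132
finger_force: 30.4
```

Request:
step_arm:
  series:
    - {"dx":0,"dy":0.007,"dz":0,"ax":0,"ay":0,"az":0}
    - {"dx":0,"dy":0,"dz":0,"ax":0,"ay":0,"az":0}

```text
time_s: 24.45
position: [0.5204, 0.2426, 0.0672]
orientation: [-0.001, 0.692, 0.722, 0.001]
contact_force: [-5.3, 5.2, 2.7]
finger_gap: 0.0131
finger_force: 30.5
```

Run:
```python
from h import *
s=ctrl.sense(); m=Rq(s['orientation']).as_matrix(); print(s['position'],jpos(s['position']),m[:,0], 'tool force',(m.T@s['contact_force']).round(2))
```

```text
[0.52039442 0.24262652 0.06715263] (np.float64(1.602768805837579), np.float64(0.0631278274740451)) [-0.04192644  0.99911706  0.00269677] tool force [ 5.38 -5.08 -2.71]
```

Run:
```python
from h import *
from scipy.optimize import least_squares
P=np.array([(.4736,.2233),(.4613,.1999),(.457,.175),(.458,.1754),(.4785,.2263),(.5063,.2411),(.5132,.2423),(.5204,.2426)])
r=least_squares(lambda c:np.hypot(*(P-c).T)-.064,[.52,.178]); c=r.x; print(c,r.fun.round(4))
a=np.unwrap(np.arctan2(*(P-c).T[::-1])); print(np.degrees(a[2]-a).round(1))
```

```text
[0.52127354 0.17893058] [ 0.0011 -0.0005  0.0004 -0.0006 -0.0002 -0.0001 -0.0001 -0.0003]
[46.4 22.8  0.   0.3 51.4 80.  86.2 92.7]
```

Request:
step_arm:
  series:
    - {"dx":0,"dy":0.007,"dz":0,"ax":0,"ay":0,"az":0}
    - {"dx":0,"dy":0,"dz":0,"ax":0,"ay":0,"az":0}

```text
time_s: 24.65
position: [0.5208, 0.2426, 0.0671]
orientation: [-0.001, 0.692, 0.722, 0.0]
contact_force: [-6.6, 4.7, 5.3]
finger_gap: 0.0133
finger_force: 30.8
```

The TCP is slightly past 90°, at the stop. I'll ease back to relieve the force so the plunger centres it, then release.

Request:
step_arm:
  series:
    - {"dx":0,"dy":-0.015,"dz":0,"ax":0,"ay":0,"az":0}
    - {"dx":0,"dy":0,"dz":0,"ax":0,"ay":0,"az":0}

```text
time_s: 24.85
position: [0.5191, 0.2425, 0.0672]
orientation: [-0.001, 0.692, 0.722, 0.001]
contact_force: [-2.1, 4.1, 1.8]
finger_gap: 0.0132
finger_force: 30.4
```

Request:
step_arm:
  series:
    - {"dx":0,"dy":-0.005,"dz":0,"ax":0,"ay":0,"az":0}
    - {"dx":0,"dy":0,"dz":0,"ax":0,"ay":0,"az":0}

```text
time_s: 25.05
position: [0.5187, 0.2425, 0.0672]
orientation: [-0.0, 0.692, 0.722, 0.002]
contact_force: [-1.5, 4.9, 1.2]
finger_gap: 0.0129
finger_force: 30.3
```

Request:
step_arm:
  series:
    - {"dx":0,"dy":-0.004,"dz":0,"ax":0,"ay":0,"az":0}
    - {"dx":0,"dy":0,"dz":0,"ax":0,"ay":0,"az":0}

```text
time_s: 25.25
position: [0.5183, 0.2425, 0.0672]
orientation: [-0.0, 0.692, 0.722, 0.002]
contact_force: [0.3, 5.2, 0.0]
finger_gap: 0.0131
finger_force: 30.2
```

Request:
step_arm:
  series:
    - {"dx":0,"dy":0,"dz":0,"ax":0,"ay":0,"az":0}
    - {"dx":0,"dy":0,"dz":0,"ax":0,"ay":0,"az":0}
    - {"dx":0,"dy":0,"dz":0,"ax":0,"ay":0,"az":0}
  claw: -0.1

```text
time_s: 25.55
position: [0.5177, 0.2396, 0.0662]
orientation: [0.0, 0.693, 0.721, -0.0]
contact_force: [0.5, -0.3, 0.4]
finger_gap: 0.0468
finger_force: 0.0
```

Request:
step_arm:
  series:
    - {"dx":0,"dy":0,"dz":-0.2,"ax":0,"ay":0,"az":0}
    - {"dx":0,"dy":0,"dz":-0.25,"ax":0,"ay":0,"az":0}
    - {"dx":-0.1,"dy":0,"dz":-0.2,"ax":0,"ay":0,"az":0}
    - {"dx":-0.25,"dy":0,"dz":0,"ax":0,"ay":0,"az":0}
    - {"dx":-0.2,"dy":0,"dz":0,"ax":0,"ay":0,"az":0}

```text
time_s: 26.05
position: [0.5227, 0.1284, 0.1976]
orientation: [0.001, 0.693, 0.721, 0.001]
contact_force: [0.3, -0.9, -0.5]
finger_gap: 0.047
finger_force: 0.0
```

Request:
step_arm:
  series:
    - {"dx":0,"dy":0,"dz":0,"ax":0,"ay":0,"az":0}
    - {"dx":0,"dy":0,"dz":0,"ax":0,"ay":0,"az":0}

```text
time_s: 26.25
position: [0.5219, 0.129, 0.1961]
orientation: [0.0, 0.694, 0.72, -0.0]
contact_force: [-0.5, 0.1, -0.5]
finger_gap: 0.0469
finger_force: 0.0
```

Run:
```python
from h import *
s=ctrl.sense(); im=grab_frame('wrist'); cv2.imwrite('pics/w10.png',im[:,:,::-1]); print(s['time_s'],s['position'],to_st(s['position']))
for n,z in(('lip',.055),('carrier',.029),('post',.079),('hub',.029)):
  print(n,[(round(r['conf'],2),np.round(r['point'],1),to_st(atz('wrist',r['point'],z,s)).round(4)) for r in landmark_of('wrist',n)[:3]])
# numeric check: plunger/notch & carrier edges: green board orientation
hsv=cv2.cvtColor(im,cv2.COLOR_RGB2HSV); m=cv2.inRange(hsv,(40,60,30),(90,255,255)); cs,_=cv2.findContours(m,0,2)
c=max(cs,key=cv2.contourArea); rr=cv2.minAreaRect(c); b=cv2.boxPoints(rr); print(rr)
for p in b: print(p, to_st(atz('wrist',(p[1],p[0]),.037,s)).round(4))
```

```text
26.25 [0.52192748 0.12904184 0.19614471] [-0.00080424  0.06952396]
lip [(0.92, array([140.7, 382.5]), array([0.0549, 0.1199]))]
carrier [(0.9, array([135.4, 319.1]), array([1.000e-04, 1.227e-01])), (0.76, array([249.9, 587.7]), array([0.2914, 0.003 ])), (0.51, array([180.1, 473.6]), array([0.1534, 0.0797]))]
post [(0.83, array([ 54.2, 319. ]), array([-0.0002,  0.1842]))]
hub [(0.64, array([ 53.9, 317.4]), array([-0.0014,  0.1934]))]
((311.5, 137.0), (66.0, 115.0), 90.0)
[254. 104.] [-0.0582  0.1509]
[369. 104.] [0.0448 0.1508]
[369. 170.] [0.0475 0.0911]
[254. 170.] [-0.0617  0.0912]
```

Run:
```python
from h import *
def q(f,pos):
    s={'position':np.array(pos),'orientation':np.array([0,.695,.719,0])/np.hypot(.695,.719)}
    im=cv2.imread(f); hsv=cv2.cvtColor(im,cv2.COLOR_BGR2HSV); m=cv2.inRange(hsv,(40,60,30),(90,255,255)); cs,_=cv2.findContours(m,0,2)
    b=cv2.boxPoints(cv2.minAreaRect(max(cs,key=cv2.contourArea))); return np.array([to_st(atz('wrist',(p[1],p[0]),.037,s)) for p in b])
print(q('pics/w8.png',(.5229,.133,.1941)).round(4)); print(q('pics/w10.png',(.5219,.129,.1961)).round(4))
im=cv2.imread('pics/w10.png',0); print(im[130:152:4,372:412].tolist())
```

```text
[[-0.032   0.1658]
 [ 0.0269  0.1655]
 [ 0.0293  0.061 ]
 [-0.0359  0.0612]]
[[-0.058   0.1511]
 [ 0.045   0.1507]
 [ 0.0475  0.091 ]
 [-0.0616  0.0914]]
[[96, 92, 75, 73, 74, 78, 151, 172, 173, 166, 165, 167, 116, 104, 102, 104, 100, 94, 96, 79, 124, 167, 171, 172, 170, 170, 169, 177, 179, 181, 181, 181, 182, 157, 153, 143, 126, 126, 130, 130], [98, 88, 75, 73, 70, 89, 160, 173, 173, 166, 165, 158, 116, 98, 104, 104, 94, 93, 88, 79, 144, 167, 171, 169, 168, 169, 168, 180, 171, 174, 180, 181, 182, 155, 139, 128, 120, 124, 132, 124], [98, 87, 76, 71, 68, 106, 165, 172, 168, 164, 163, 152, 113, 102, 104, 102, 94, 97, 85, 78, 149, 169, 170, 168, 169, 170, 148, 81, 70, 66, 66, 70, 183, 153, 89, 100, 120, 137, 147, 167], [97, 86, 78, 72, 73, 127, 169, 169, 166, 163, 161, 148, 110, 101, 105, 97, 99, 92, 78, 80, 163, 169, 170, 171, 169, 170, 173, 179, 181, 182, 182, 182, 177, 158, 147, 131, 97, 115, 126, 133], [94, 77, 71, 71, 70, 136, 168, 168, 166, 163, 163, 133, 107, 103, 102, 98, 94, 94, 79, 103, 162, 168, 169, 167, 167, 168, 179, 182, 183, 183, 182, 184, 144, 136, 124, 102, 102, 124, 128, 129], [95, 81, 72, 74, 74, 142, 165, 167, 166, 162, 162, 121, 100, 103, 103, 99, 92, 90, 77, 129, 164, 168, 169, 169, 169, 169, 179, 182, 181, 181, 183, 153, 136, 135, 135, 134, 135, 136, 136, 125]]
```

The post is at the crosswise position, the detent mark is in line with the plunger, and the carrier has not moved from home. I'll hand it in.

```bash
python3 -c "
from station import job
print(job.job_done())"
```

```text
the job is handed in; nothing more can be done
None
```

The job is handed in at about 26 s of the 72 s allowed. The turntable was clicked into line, the carrier slid flat under the bridge to the end stop, and the turntable was turned a quarter clockwise into its crosswise detent. My final measurements agree with that, but the hand-in gave no verdict.

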